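# Dial open the bench lockbox

### The arm

A 6-joint arm with a two-finger parallel gripper is mounted at the origin on the work surface. World frame = base frame: x ahead of the robot, y to its left, z up, the work surface at z = 0. Lengths are in m, angles in rad, forces in N, time in s.
With the tool pointing down it reaches from about 0.275 to 0.775 m from the base axis. Payload 14.6 kg.
Tool frame: the origin (TCP) lies at the very end of the fingers, on their centre line; the grasp point (between the pads) lies env.grip_point_offset behind it (env.grip_point_offset is the distance from the TCP to the grasp point, in m); z points along the fingers, x is the direction in which the jaws open and shut, and the axes are right-handed (so a half turn about z gives the same grasp; the last joint's range is limited). The gripper opens to 85 mm and grips with 20 to 120 N. Pads are 22 mm wide; open, the fingers measure 114 mm over their backs; the gripper's body (76 mm by 85 mm) begins 54 mm behind the grasp point. The pads swing forward as they close: fully open they stand 13 mm farther back than shut.
Start: joints at [-1.424, 0.263, -0.048, 1.259, 0, 1.415], TCP at [0.156, -0.501, 0.231] pointing down, gripper open.
Joint ranges: [-2.65, 2.65], [-0.89, 1.7], [-1.18, 1.37], [-2.13, 2.11], [-1.35, 1.29], [-3.14, 3.14]. Speed limits (rad/s): [1.89, 1.89, 2.57, 2.79, 3.14, 3.14].

### API

Orientations are given as a unit quaternion [x, y, z, w].
In Python, from cell import env gives the robot as it stands.
- The arm moves only by the tool step_arm, never from a script. Its arguments are lists of equal length, an entry for each row: "linear": the shift along the tool's x, y, z in m, a list of three; "delta_rot": the turn, a rotation vector about the tool's x, y, z in rad, a list of three; "hand": the closure, from 0 (fully open) to 1 (shut). A call has 1 to 10 rows; each row is the pose to reach, as a shift and turn from the pose commanded when the call began, along the tool's axes at that moment; what a row does not reach only later rows make up. A row lasts 1/8 s, in which the tool goes at most 62.5 mm and 10.7 degrees, less where a joint would pass 70% of its speed; a pose out of reach is approached as far as the arm can. A call with a gripper value outside its range is refused whole. The fingers move at their own pace and stop on an object; "newtons" is the grip in N (left out, the last holds). Time passes only in rows, so rows that repeat a pose let the fingers close. It gives the time, the measured TCP pose, the force and the opening at its end, in the units of the state.
- env.observe(): the state, without advancing time (a new reading comes with each control period).
- env.camera(name): name is "scene" or "side" or "wrist"; returns a dict with "pixels" (400x640x3 uint8, red, green, blue), "vertical_fov" (degrees; the focal length in pixels is half the picture's height over the tangent of half this angle, whatever the lens; pixels are square), "cx", "cy" (the principal point, pixels), "view" (4x4, takes a point from world to camera coordinates). Camera axes: x right, y up, looking along -z (the intrinsics and any distortion apply to the point x, -y, -z); pixel columns grow to the right and rows downward; lengths in m; the calibration is good to about 2 mm. The wrist camera is an equidistant fisheye: a pixel r from the principal point sees the ray r / f radians off the axis. A picture is of the moment at which its call begins. There is no depth.
- env.sign_off(): hands the job in, once; it reports no verdict.
The state is a dict: "time": time; "joint_positions": joint angles; "qd": joint speeds; "joint_efforts": joint torques, N m; "tcp_pos": TCP position; "ee_rot": TCP orientation; "wrist_force": force on the tool from outside, world axes, zero at the start; "ft_torque": the same for the moment, N m; "gripper_width": opening from 0.0 (shut) to 1.0 (fully open).
Only numpy, scipy, OpenCV 4.12 (cv2) and the standard library are available. Lean on these libraries where they do the work, as an engineer would, in place of code of your own. Each camera call takes 0.05 s, during which the arm holds its last target.

### The job

Open the steel lockbox on the bench by its combination: turn the dial clockwise until 6 comes under the index mark for the third time and stop there, turn it counter-clockwise one whole turn past 6 and on to 19, then turn it clockwise, drawing the bolt, until you feel it come up against its stop, and do not force it. Then raise the lid fully open and leave it standing by itself, with the other things on the bench left where they lie.

Things in the scene. Friction and masses are not known exactly. Their poses are not given: they have to be found in the camera images.
- strongbox: Grey steel lockbox bolted to the bench, 220 mm (its x) by 250 mm (its y), 100 mm high to the rim. Origin: centre of its underside; x points from its front to its hinge side, z up. Its lid is 4 mm thick, its top 104 mm above the bench; in the lid are the dial (axis 22 mm from the box's centre towards the hinge) and the handle (86 mm towards the front).
- dial_center (a point): Centre of the dial's flat face, on its axis. The dial is a black disc 90 mm across, its face 14 mm above the lid's top, on a fixed flat steel ring 112 mm across. 40 white marks 9 degrees apart are counted clockwise round the face from the wide zero mark, every fifth one long. The lock has two wheels, which the dial picks up one after the other, so the turns count.
- index_mark (a point): Black index mark on the fixed steel ring, 51 mm from the dial's axis straight towards the hinge side (the box's +x). Number n is under it when the knob (at zero) stands n marks counter-clockwise of the index, seen from above. The lock forgives about one mark either way on both numbers.
- knob_top (a point): Centre of the flat top of the revolving finger knob, an upright steel cylinder 13 mm across and 31 mm high on the dial's face, its centre 32 mm from the dial's axis, at the zero mark. It spins freely on its own axle, so it can be held and carried round the dial's axis in a circle with the wrist kept still.
- dial (a joint): Angle of the dial, rad, counted on over whole turns; counter-clockwise seen from above is positive; 0 with the zero mark and knob at the index, so number n stands at n x 0.157 (plus whole turns of 6.283). At the start it reads between 1.2 and 3.2 (marks 8 to 20). The dial turns with 1 to 2 N at the knob.
- bolt_stop: Sprung steel buffer under the lid, out of sight: the stop of the lock's bolt. On the last clockwise turn the lock catches 1.4 to 2.4 rad after 19; after up to 0.3 rad of play the dial draws the bolt with 3 to 5 N at the knob for 0.4 rad, then meets the stop, anywhere between marks 0 and 6: each lock differs. The lid frees in the last 0.1 rad. Over 12 N on the stop (14 N at the knob) is forcing.
- lid_handle (a point): Middle of the lid's handle, a round steel bar 10 mm thick and 90 mm long between its posts, lying along the box's y, its centre 38 mm above the lid's top (33 mm free under the bar) and 196 mm from the hinge line towards the front.
- lid (a joint): Opening angle of the lid, rad: 0 shut, 1.1 at its stop. The hinge line runs along the box's y, 110 mm from the box's centre towards +x and 100 mm above the bench. A friction stay holds the lid where it is left beyond about 0.8; lower down it sinks shut. Raising it takes about 10 N at the handle.
- pulley: Bystander: loose green pulley wheel lying flat, 72 mm across, 24 mm high with a 12 mm stub of axle on top; origin: centre of its underside.
- bracket: Bystander: loose bent aluminium bracket, about 100 by 45 mm, 25 mm high; origin on the bench under its middle bend.
- dividers: Bystander: loose pair of steel dividers lying flat, about 130 by 50 mm, 10 mm high; origin on the bench midway along.

How it is judged:
By the outcome, as a careful person would: the job done as asked, in the order asked, and still so for the second after the job is handed in, with the robot touching nothing.
It also fails if it takes over 72 s, if anything falls off the work surface, if the arm or the gripper's body presses on something with over 40 N, if the wrist force passes 120 N, or if a joint passes its speed limit or range.

## Working session

There is one attempt and no reset: what is moved stays moved. The work goes in short steps, Python scripts to look and compute and a tool call to move; the robot and the scene stay as the last step left them, time stands still between calls to the robot, and variables do not carry over. Pictures are saved under pics/ and viewed, and the job is handed in when it is done.

Besides the shell and the picture viewer there is one more tool, called after "Call:" by a JSON object that holds its "name" and its "arguments". step_arm: Moves the arm, as the interface text tells. Its arguments: {"type":"object","properties":{"linear":{"type":"array"},"delta_rot":{"type":"array"},"hand":{"type":"array"},"newtons":{"type":"number"}},"required":["linear","delta_rot","hand"]}

```bash
ls; mkdir -p pics; python3 - <<'E'
from cell import env
import cv2,json
s=env.observe()
print(s, env.grip_point_offset)
for n in ["scene","side","wrist"]:
    c=env.camera(n)
    cv2.imwrite(f"pics/{n}0.png",c["pixels"][:,:,::-1])
    print(n,c["vertical_fov"],c["cx"],c["cy"],c["view"], [k for k in c if k!="pixels"])
E
```

```text
pics
{'time': 0.0, 'joint_positions': array([-1.42433151e+00,  2.63528862e-01, -4.89185704e-02,  1.25938213e+00,
        7.34082764e-07,  1.41551911e+00]), 'qd': array([-1.59773837e-03,  1.40979091e-03, -4.52527138e-04, -9.54762177e-05,
        7.91484523e-04, -1.49467776e-03]), 'joint_efforts': array([ 1.88490034e-03, -6.37611508e+01,  3.84558821e+01,  1.36314638e-02,
       -2.17262846e-04,  7.06888969e-06]), 'tcp_pos': array([ 0.15599008, -0.50101997,  0.23082875]), 'ee_rot': array([ 8.05351985e-01, -5.92796689e-01, -3.63430672e-04, -3.67168941e-04]), 'wrist_force': array([ 0.63556693, -0.21572533, -1.23964922]), 'ft_torque': array([-0.00826761, -0.03615091, -0.00252211]), 'gripper_width': 0.99720326428512} 0.0187
scene 47.60276850825862 321.98192623687385 200.28650714509956 [[ 0.71089489  0.70317875  0.01296537 -0.4544343 ]
 [-0.56646215  0.5615573   0.60313682  0.26450351]
 [ 0.4168322  -0.43611128  0.79753236 -1.50673021]
 [ 0.          0.          0.          1.        ]] ['vertical_fov', 'cx', 'cy', 'view']
side 42.1941914235943 313.2037476635498 189.65176665772802 [[-0.8736809  -0.48641301 -0.00916913  0.53936537]
 [ 0.32679872 -0.60073965  0.72959884 -0.27556495]
 [-0.36039463  0.63444011  0.68381391 -1.10319875]
 [ 0.          0.          0.          1.        ]] ['vertical_fov', 'cx', 'cy', 'view']
wrist 65.70646984690485 322.36925619181164 195.72405554705742 [[ 0.29795103 -0.95458037 -0.00122492 -0.52389537]
 [ 0.90493765  0.28286412 -0.3179241   0.04306749]
 [ 0.30383059  0.09361734  0.94811538 -0.38046809]
 [ 0.          0.          0.          1.        ]] ['vertical_fov', 'cx', 'cy', 'view']
```

View pics/scene0.png

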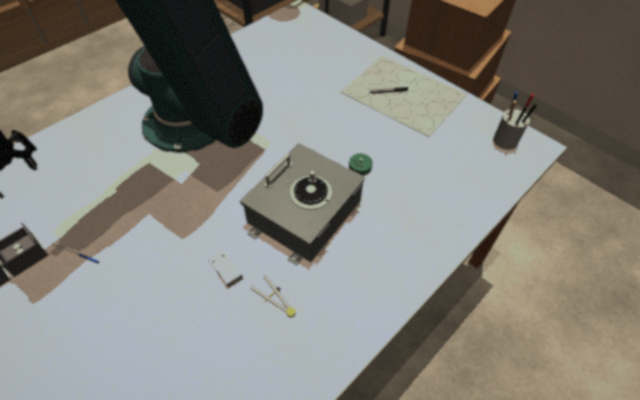

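View pics/side0.png

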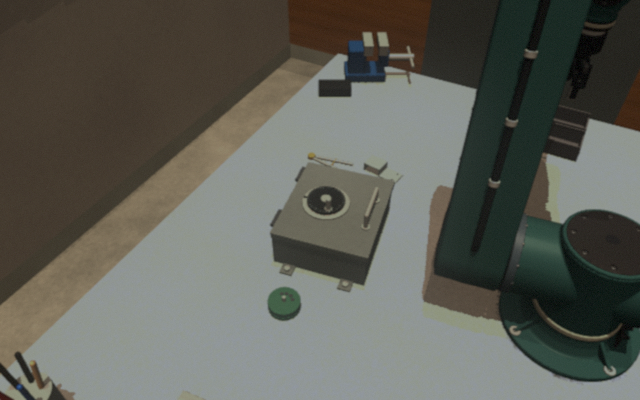

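View pics/wrist0.png

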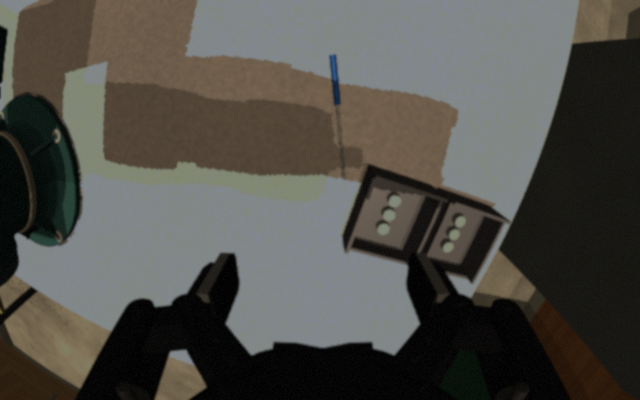

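Scene: box lid around (303,190), dial about (311,189), handle (277,172), pulley (361,163), bracket (226,271), dividers (275,297). Side: dial (326,201), handle (370,208). I'll zoom in on both.

```bash
cat > h.py <<'E'
import numpy as np, cv2
from scipy.optimize import least_squares
from scipy.spatial.transform import Rotation as R
def proj(c,P):
    P=np.atleast_2d(P); V=np.array(c["view"]); q=P@V[:3,:3].T+V[:3,3]
    f=200/np.tan(np.radians(c["vertical_fov"])/2)
    x,y,z=q[:,0],-q[:,1],-q[:,2]
    if c.get("name")=="wrist":
        r=np.hypot(x,y); th=np.arctan2(r,z); k=f*th/np.maximum(r,1e-9)
        return np.c_[c["cx"]+k*x,c["cy"]+k*y]
    return np.c_[c["cx"]+f*x/z,c["cy"]+f*y/z]
def cam(env,n):
    c=env.camera(n); c["name"]=n; return c
def tri(cs,uvs,x0=(0.5,0,0.1)):
    r=least_squares(lambda p:np.concatenate([proj(c,p)[0]-u for c,u in zip(cs,uvs)]),x0)
    return r.x,np.sqrt(np.mean(r.fun**2))
def crop(c,box,k,fn):
    x0,y0,x1,y1=box
    im=cv2.resize(c["pixels"][y0:y1,x0:x1,::-1],None,fx=k,fy=k,interpolation=cv2.INTER_CUBIC)
    for x in range((x0//10+1)*10,x1,10):
        cv2.line(im,((x-x0)*k,0),((x-x0)*k,6 if x%50 else 14),(0,0,255),1)
        if x%50==0: cv2.putText(im,str(x),((x-x0)*k,26),0,.4,(0,0,255),1)
    for y in range((y0//10+1)*10,y1,10):
        cv2.line(im,(0,(y-y0)*k),(6 if y%50 else 14,(y-y0)*k),(0,0,255),1)
        if y%50==0: cv2.putText(im,str(y),(16,(y-y0)*k+4),0,.4,(0,0,255),1)
    cv2.imwrite(fn,im)
def load(n):
    import pickle; return pickle.load(open(n,'rb'))
E
python3 - <<'E'
from h import *
from cell import env
import pickle
a=cam(env,"scene");b=cam(env,"side")
pickle.dump((a,b),open("c0.pkl","wb"))
crop(a,(235,135,375,265),5,"pics/s1.png")
crop(b,(265,150,405,295),4,"pics/d1.png")
E
```

```text
(no output)
```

View pics/s1.png

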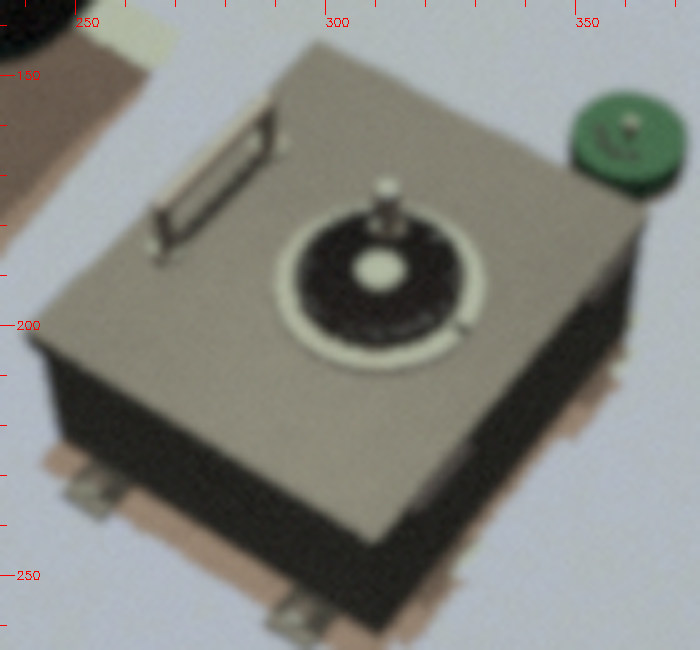

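View pics/d1.png

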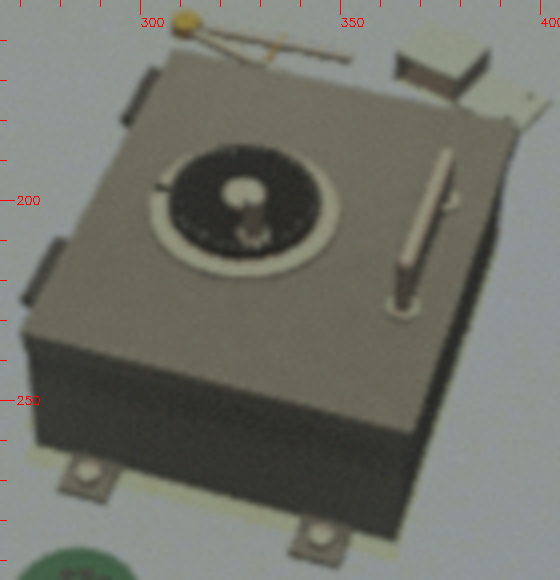

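```bash
cat > fit.py <<'E'
from h import *
a,b=load("c0.pkl")
S=dict(FL=(298.6,143.4),HL=(364,177.4),HR=(309.4,243.6),FR=(241,202.6))
# ids: F front, H hinge ; 
D=dict(HR=(307.5,162.5),FR=(394.5,181.3),FL=(368,258),HL=(271.3,232.5))
for k in S: print(k,*tri((a,b),(S[k],D[k])))
print("index",*tri((a,b),((327.4,200.6),(265+162/4,150+188/4))))
print("handle e1",*tri((a,b),((266.4,176.4),(265+449/4,150+150/4))))
print("handle e2",*tri((a,b),((289,154.6),(265+405/4,150+258/4))))
L=dict(FL=(-.11,.125,.104),HL=(.11,.125,.104),HR=(.11,-.125,.104),FR=(-.11,-.125,.104))
def pose(p,q):
    return R.from_euler('z',p[2]).apply(np.atleast_2d(q))+[p[0],p[1],p[3]]
def res(p):
    out=[]
    for k in S:
        w=pose(p,L[k]); out+=[proj(a,w)[0]-S[k],proj(b,w)[0]-D[k]]
    w=pose(p,(.073,0,.104+.001)); out+=[proj(a,w)[0]-(327.4,200.6),proj(b,w)[0]-(265+162/4,150+188/4)]
    return np.concatenate(out)
for y0 in (0,-1.5,1.5,3):
    r=least_squares(res,[.5,0,y0,0]); print(r.x,r.cost)
    if r.cost<60: best=r.x; rr=r.fun
print(np.round(rr,1)); np.save("box.npy",best)
p=best
for n,q in dict(dial=(.022,0,.118),index=(.073,0,.105),handle=(-.086,0,.142)).items(): 
    w=pose(p,q); print(n,w,proj(a,w),proj(b,w))
for n in range(8,21,1):
    t=n*np.pi/20; q=(.022+.032*np.cos(t),.032*np.sin(t),.149); w=pose(p,q); print(n,np.round(w,4),proj(a,w).round(1),proj(b,w).round(1))
E
python3 fit.py
```

```text
FL [0.41187378 0.12971997 0.10090541] 0.3331997734880059
HL [0.63098784 0.16734576 0.1019266 ] 0.3233528761609414
HR [ 0.67837164 -0.08367775  0.100813  ] 0.3040672714441043
FR [ 0.45814638 -0.12329403  0.09811221] 0.7690776694890493
index [0.61824307 0.03687547 0.10694704] 0.45215041957614016
handle e1 [ 0.46913883 -0.03869434  0.14204227] 0.41044332938795086
handle e2 [0.45446589 0.05419066 0.14372031] 0.5411191523867019
[ 0.54519869  0.02292124  0.17918639 -0.00258268] 10.09200807650567
[ 0.54519869  0.02292124  0.1791864  -0.00258268] 10.09200807650376
[ 0.54519869  0.02292124  0.17918642 -0.00258268] 10.092008076504927
[ 0.54519869  0.02292124  0.17918642 -0.00258268] 10.092008076505875
[-0.7  0.8 -0.9 -1.7 -0.9  0.5 -0.  -0.4  0.6 -1.5  0.7  0.8  0.1 -1.7
 -1.9  0.1 -1.3  0.9  0.1  1.4]
dial [[0.56684645 0.02684228 0.11541732]] [[310.1348403 189.5833133]] [[326.04344786 199.166583  ]]
index [[0.61702989 0.03593196 0.10241732]] [[326.12099024 201.46308931]] [[305.57609126 198.39121504]]
handle [[0.46057563 0.00759354 0.13941732]] [[276.94716724 165.73756537]] [[371.73591544 202.02024324]]
8 [[0.5712 0.0586 0.1464]] [[319.9 176.3]] [[317.9 197.3]]
9 [[0.5661 0.0588 0.1464]] [[318.6 175.2]] [[319.8 198.1]]
10 [[0.5611 0.0583 0.1464]] [[317.1 174.3]] [[321.8 198.7]]
11 [[0.5563 0.0571 0.1464]] [[315.5 173.6]] [[324.  199.1]]
12 [[0.5517 0.055  0.1464]] [[313.7 173. ]] [[326.2 199.2]]
13 [[0.5475 0.0523 0.1464]] [[311.8 172.7]] [[328.4 199.1]]
14 [[0.5437 0.049  0.1464]] [[309.9 172.6]] [[330.6 198.7]]
15 [[0.5405 0.0451 0.1464]] [[308.  172.7]] [[332.6 198.1]]
16 [[0.538  0.0407 0.1464]] [[306.1 173.1]] [[334.5 197.3]]
17 [[0.5362 0.0361 0.1464]] [[304.3 173.7]] [[336.2 196.4]]
18 [[0.5351 0.0311 0.1464]] [[302.7 174.5]] [[337.6 195.2]]
19 [[0.5349 0.0261 0.1464]] [[301.2 175.5]] [[338.7 193.9]]
20 [[0.5354 0.0211 0.1464]] [[300.  176.6]] [[339.5 192.5]]
```

```bash
cat >> h.py <<'E'
def rel(s,p,yaw):
    """tool-frame shift & rotvec to bring commanded(measured) pose to world p, tool down with tool-x at yaw"""
    Rt=R.from_quat(s["ee_rot"])
    Rg=R.from_matrix(np.array([[np.cos(yaw),np.sin(yaw),0],[np.sin(yaw),-np.cos(yaw),0],[0,0,-1]]))
    return Rt.inv().apply(np.array(p)-s["tcp_pos"]),(Rt.inv()*Rg).as_rotvec()
E
python3 - <<'E'
from h import *
from cell import env
s=env.observe()
V=np.array(env.camera("wrist")["view"]);C=-V[:3,:3].T@V[:3,3]
Rt=R.from_quat(s["ee_rot"])
print("cam in tool",Rt.inv().apply(C-s["tcp_pos"]),"cam fwd in tool",Rt.inv().apply(-V[2,:3]))
print(rel(s,(.54,.03,.25),.179))
E
```

```text
cam in tool [-0.00061032 -0.0804961  -0.14288114] cam fwd in tool [-8.57085276e-05  3.18078884e-01  9.48064247e-01]
(array([-0.39302976, -0.52449955, -0.01870021]), array([-3.93676579e-04,  2.94520607e-04, -1.44796384e+00]))
```

Call:
{"name": "step_arm", "arguments": {"linear": [[-0.039,-0.052,-0.002],[-0.079,-0.105,-0.004],[-0.118,-0.157,-0.006],[-0.157,-0.21,-0.008],[-0.197,-0.262,-0.01],[-0.236,-0.315,-0.012],[-0.275,-0.367,-0.014],[-0.314,-0.42,-0.016],[-0.354,-0.472,-0.018],[-0.393,-0.5245,-0.019]], "delta_rot": [[0,0,-0.145],[0,0,-0.29],[0,0,-0.434],[0,0,-0.58],[0,0,-0.724],[0,0,-0.87],[0,0,-1.014],[0,0,-1.16],[0,0,-1.3],[0,0,-1.448]], "hand": [0,0,0,0,0,0,0,0,0,0]}}

```text
time: 1.55
tcp_pos: [0.523, 0.0071, 0.2498]
ee_rot: [0.996, 0.092, 0.0, 0.0]
wrist_force: [0.8, -1.3, -0.2]
gripper_width: 1.0
```

Call:
{"name": "step_arm", "arguments": {"linear": [[0,0,0],[0,0,0],[0,0,0]], "delta_rot": [[0,0,0],[0,0,0],[0,0,0]], "hand": [0.3,0.3,0.3]}}

```text
time: 1.92
tcp_pos: [0.5215, 0.004, 0.2498]
ee_rot: [0.996, 0.088, 0.0, 0.0]
wrist_force: [0.5, 1.0, 1.0]
gripper_width: 0.703
```

```bash
python3 - <<'E'
from h import *
from cell import env
import pickle
s=env.observe();print(s["time"],s["tcp_pos"],s["ee_rot"],s["wrist_force"],s["gripper_width"],s["joint_positions"])
w=cam(env,"wrist");pickle.dump(w,open("w1.pkl","wb"))
cv2.imwrite("pics/w1.png",w["pixels"][:,:,::-1])
E
```

```text
1.925 [0.52151836 0.00403644 0.24982007] [9.96090050e-01 8.83436925e-02 3.33653303e-07 6.00615620e-05] [0.50758032 1.02483091 1.00612054] 0.7028720293436539 [-1.48526298e-01  2.52222634e-01 -1.32737428e-02  1.30527110e+00
 -1.16609036e-04  1.24535200e+00]
```

View pics/w1.png

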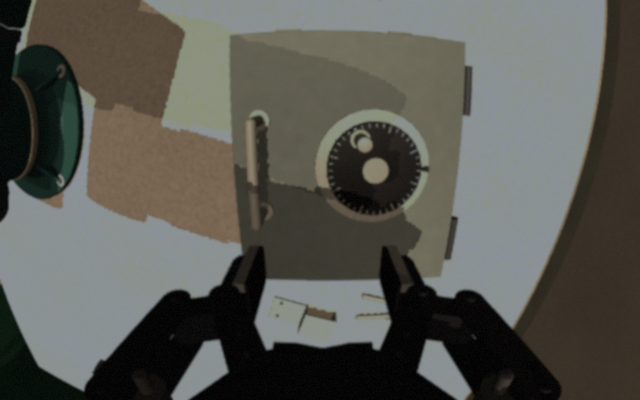

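Wrist view: dial hub about (375,170), knob (362,142), index (424,168), handle bar from (250,120) to (256,228). I'll zoom in.

```bash
python3 - <<'E'
from h import *
w=load("w1.pkl"); a,b=load("c0.pkl")
g=w.copy(); g["pixels"]=np.clip(w["pixels"].astype(float)*1.7,0,255).astype(np.uint8)
crop(g,(305,100,440,230),6,"pics/w1d.png")
crop(g,(225,25,475,285),3,"pics/w1h.png")
p=np.load("box.npy")
from scipy.spatial.transform import Rotation as R
def pose(p,q): return R.from_euler('z',p[2]).apply(np.atleast_2d(q))+[p[0],p[1],p[3]]
for n,q in dict(dial=(.022,0,.118),index=(.073,0,.105),handle=(-.086,0,.142),knob13=(.022+.032*np.cos(13*np.pi/20),.032*np.sin(13*np.pi/20),.149)).items(): print(n,proj(w,pose(p,q)))
E
```

```text
dial [[376.11444294 170.12664178]]
index [[423.70178333 167.63615496]]
handle [[254.86367199 177.06252027]]
knob13 [[366.22069838 144.93695797]]
```

View pics/w1d.png

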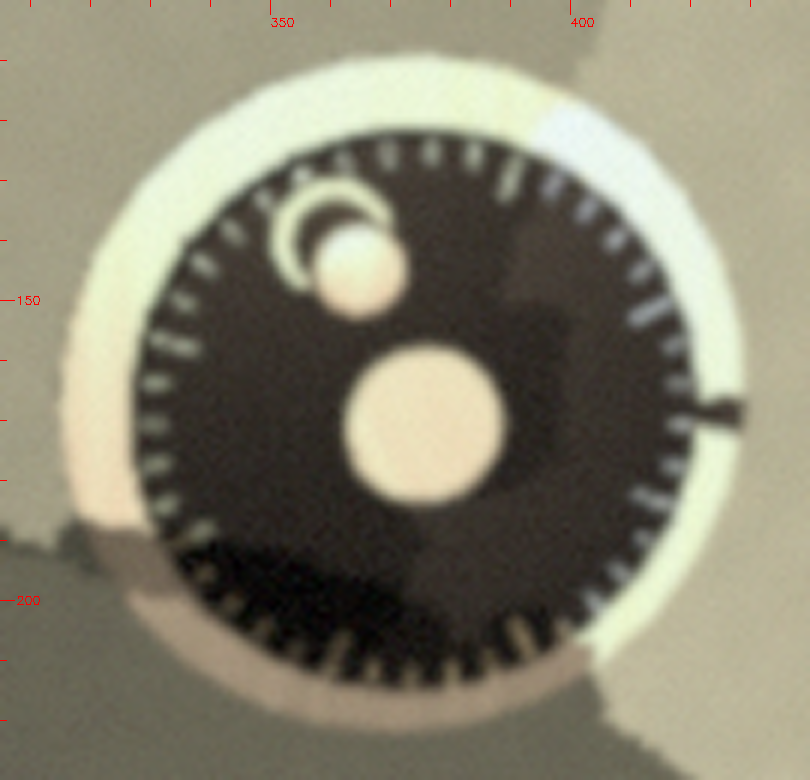

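View pics/w1h.png

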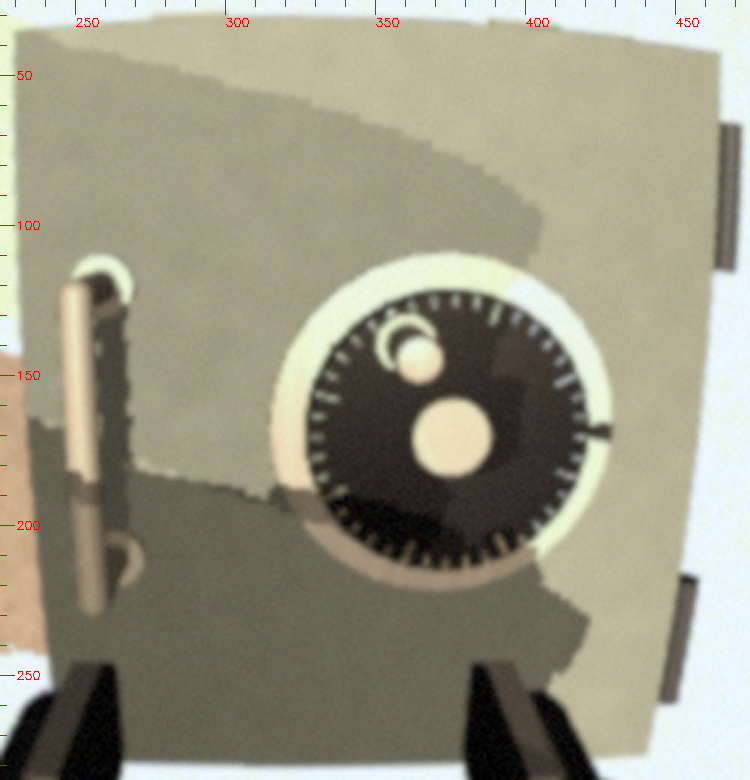

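```bash
cat > fit2.py <<'E'
from h import *
a,b=load("c0.pkl"); w=load("w1.pkl")
def pose(p,q): return R.from_euler('z',p[2]).apply(np.atleast_2d(q))+[p[0],p[1],p[3]]
def K(t,z=.149): return (.022+.032*np.cos(t),.032*np.sin(t),z)
def obs(p):
    O=[(w,(375.8,170.8),(.022,0,.118)),(w,(425,168.7),(.074,0,.105)),(w,(365.2,145),K(p[4])),
       (w,(250,119.3),(-.086,.045,.142)),(w,(255.7,228.3),(-.086,-.045,.142)),
       (a,(310.6,188.6),(.022,0,.118)),(b,(325.75,198.25),(.022,0,.118)),(a,(312.2,172.6),K(p[4])),
       (a,(327.4,200.6),(.073,0,.105)),(b,(305.5,197),(.073,0,.105))]
    S=dict(FL=(298.6,143.4),HL=(364,177.4),HR=(309.4,243.6),FR=(241,202.6))
    D=dict(HR=(307.5,162.5),FR=(394.5,181.3),FL=(368,258),HL=(271.3,232.5))
    L=dict(FL=(-.11,.125,.104),HL=(.11,.125,.104),HR=(.11,-.125,.104),FR=(-.11,-.125,.104))
    for k in S: O+=[(a,S[k],L[k]),(b,D[k],L[k])]
    return O
def res(p): return np.concatenate([proj(c,pose(p,q))[0]-u for c,u,q in obs(p)])
if __name__=="__main__":
    r=least_squares(res,[.545,.023,.179,0,2.0]); p=r.x; print(p,p[4]/(np.pi/20)); print(r.fun.reshape(-1,2).round(1).tolist())
    np.save("box2.npy",p)
    print("dial",pose(p,(.022,0,.118)),"knob",pose(p,K(p[4])),"handle",pose(p,(-.086,0,.142)))
    print("tri dial",*tri((a,b,w),((310.6,188.6),(325.75,198.25),(375.8,170.8))))
    print("tri knob",*tri((a,w),((312.2,172.6),(365.2,145))))
    from cell import env
    s=env.observe(); k=pose(p,K(p[4]))[0]
    print(rel(s,(k[0],k[1],.19),p[2]))
E
python3 fit2.py
```

```text
[5.44330722e-01 2.35580005e-02 1.72264382e-01 2.15654763e-05
 2.06015712e+00] 13.115367563285606
[[0.0, -0.7], [-0.2, -0.7], [0.2, -0.1], [0.9, 4.2], [0.9, -3.5], [-0.6, 0.1], [0.5, 0.4], [-0.6, -0.8], [-1.4, 0.1], [0.3, 0.7], [-0.4, -0.1], [-1.1, -1.9], [-0.8, -0.1], [-0.1, -1.2], [0.0, -2.4], [1.3, 0.1], [-0.1, -2.9], [-1.3, -0.2]]
dial [[0.5660051  0.0273291  0.11802157]] knob [[0.54634431 0.05257693 0.14902157]] handle [[0.4596036  0.00881643 0.14202157]]
tri dial [0.56626841 0.02705522 0.11868709] 0.3437308897682402
tri knob [0.54678961 0.0521897  0.14627191] 0.31416223722832126
(array([ 0.03293994, -0.04345891,  0.0598515 ]), array([ 9.88641464e-05, -9.64451140e-05,  4.61432485e-03]))
```

Call:
{"name": "step_arm", "arguments": {"linear": [[0.011,-0.0145,0.02],[0.022,-0.029,0.04],[0.033,-0.0435,0.06],[0.033,-0.0435,0.06],[0.033,-0.0435,0.06]], "delta_rot": [[0,0,0.005],[0,0,0.005],[0,0,0.005],[0,0,0.005],[0,0,0.005]], "hand": [0.5,0.5,0.5,0.5,0.5]}}

```text
time: 2.6
tcp_pos: [0.5467, 0.0528, 0.1904]
ee_rot: [0.996, 0.086, 0.0, 0.0]
wrist_force: [0.2, 0.5, 0.0]
gripper_width: 0.499
```

```bash
python3 - <<'E'
from h import *
from cell import env
import pickle
from fit2 import pose,K
s=env.observe();print(s["time"],s["tcp_pos"],s["ee_rot"],s["wrist_force"],s["gripper_width"])
w=cam(env,"wrist");pickle.dump(w,open("w2.pkl","wb"))
g=w.copy(); g["pixels"]=np.clip(w["pixels"].astype(float)*1.5,0,255).astype(np.uint8)
p=np.load("box2.npy")
for q in [(.022,0,.118),(.074,0,.105),K(p[4])]: print(proj(w,pose(p,q)))
crop(g,(240,130,440,330),4,"pics/w2.png")
E
```

```text
2.6 [0.54668264 0.05280748 0.19043139] [9.96260895e-01 8.63951220e-02 3.05240345e-04 1.34368737e-04] [0.18793332 0.52084722 0.00692864] 0.4992433929194329
[[342.75710046 242.55982755]]
[[403.57454474 234.54496558]]
[[323.7451616  225.78143381]]
```

View pics/w2.png

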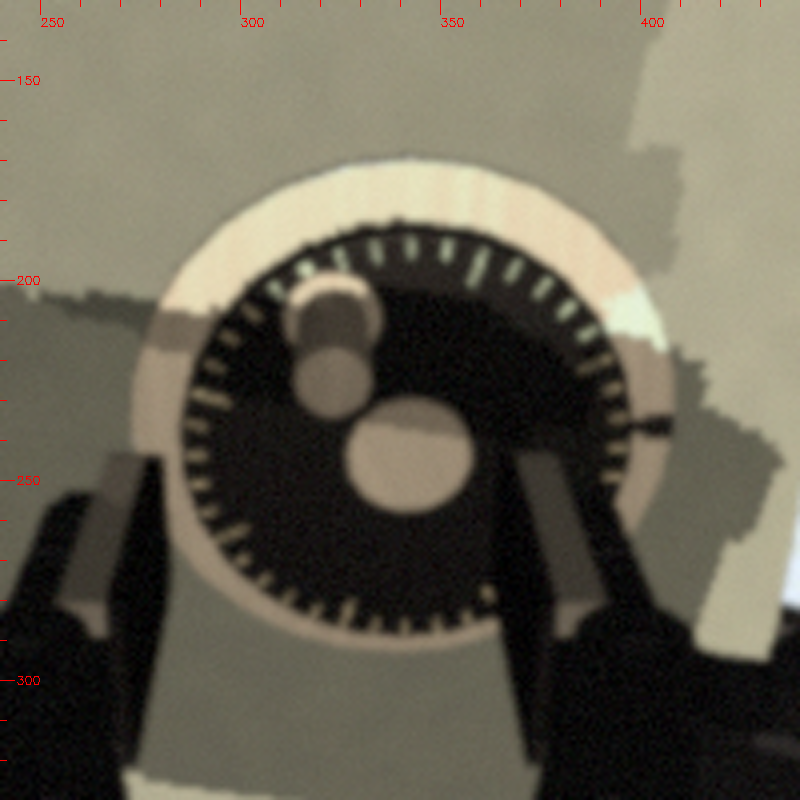

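Knob top at (323,226) and hub at (342,244) match the predictions to about 1 px. Descending to grip the knob.

Call:
{"name": "step_arm", "arguments": {"linear": [[0,0,0.03],[0,0,0.055],[0,0,0.066],[0,0,0.066],[0,0,0.066],[0,0,0.066],[0,0,0.066],[0,0,0.066],[0,0,0.066]], "delta_rot": [[0,0,0],[0,0,0],[0,0,0],[0,0,0],[0,0,0],[0,0,0],[0,0,0],[0,0,0],[0,0,0]], "hand": [0.5,0.5,0.5,0.5,1,1,1,1,1], "newtons": 25}}

```text
time: 3.78
tcp_pos: [0.5472, 0.0537, 0.1246]
ee_rot: [0.996, 0.087, 0.001, 0.0]
wrist_force: [-1.3, 0.9, 7.2]
gripper_width: 0.139
```

```bash
python3 - <<'E'
from h import *
from cell import env
import pickle
s=env.observe();print(s["time"],s["tcp_pos"],s["ee_rot"],s["wrist_force"],s["gripper_width"])
w=cam(env,"wrist");pickle.dump(w,open("w3.pkl","wb"))
g=w.copy(); g["pixels"]=np.clip(w["pixels"].astype(float)*1.5,0,255).astype(np.uint8)
crop(g,(220,190,440,340),3,"pics/w3.png")
E
```

```text
3.775 [0.54723298 0.05371208 0.1245787 ] [9.96213292e-01 8.69396150e-02 7.54606383e-04 1.05864140e-04] [-1.31577745  0.92990958  7.18621308] 0.13873454781665287
```

View pics/w3.png

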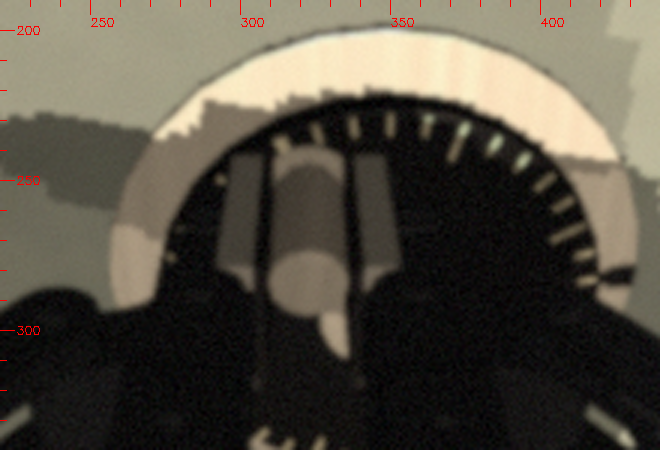

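```bash
cat >> h.py <<'E'
def table(m0,ms,r=.032):
    a=np.pi/20; o=[]
    for m in ms: o.append([round(r*(np.cos(m*a)-np.cos(m0*a)),4),round(-r*(np.sin(m*a)-np.sin(m0*a)),4),0])
    return o
E
python3 - <<'E'
from h import *
print(table(13.1,[12.5,12,11,10,9,8,7,6,6]))
print(table(6,range(4,-15,-2)))
print(table(-14,range(-16,-35,-2)))
E
```

```text
[[np.float64(0.0027), np.float64(-0.0013), 0], [np.float64(0.0051), np.float64(-0.0022), 0], [np.float64(0.01), np.float64(-0.0033), 0], [np.float64(0.015), np.float64(-0.0037), 0], [np.float64(0.02), np.float64(-0.0033), 0], [np.float64(0.0249), np.float64(-0.0022), 0], [np.float64(0.0295), np.float64(-0.0002), 0], [np.float64(0.0338), np.float64(0.0024), 0], [np.float64(0.0338), np.float64(0.0024), 0]]
[[np.float64(0.0071), np.float64(0.0071), 0], [np.float64(0.0116), np.float64(0.016), 0], [np.float64(0.0132), np.float64(0.0259), 0], [np.float64(0.0116), np.float64(0.0358), 0], [np.float64(0.0071), np.float64(0.0447), 0], [np.float64(0.0), np.float64(0.0518), 0], [np.float64(-0.0089), np.float64(0.0563), 0], [np.float64(-0.0188), np.float64(0.0579), 0], [np.float64(-0.0287), np.float64(0.0563), 0], [np.float64(-0.0376), np.float64(0.0518), 0]]
[[np.float64(-0.0071), np.float64(-0.0071), 0], [np.float64(-0.0116), np.float64(-0.016), 0], [np.float64(-0.0132), np.float64(-0.0259), 0], [np.float64(-0.0116), np.float64(-0.0358), 0], [np.float64(-0.0071), np.float64(-0.0447), 0], [np.float64(-0.0), np.float64(-0.0518), 0], [np.float64(0.0089), np.float64(-0.0563), 0], [np.float64(0.0188), np.float64(-0.0579), 0], [np.float64(0.0287), np.float64(-0.0563), 0], [np.float64(0.0376), np.float64(-0.0518), 0]]
```

Call:
{"name": "step_arm", "arguments": {"linear": [[0.0027,-0.0013,0],[0.0051,-0.0022,0],[0.01,-0.0033,0],[0.015,-0.0037,0],[0.02,-0.0033,0],[0.0249,-0.0022,0],[0.0295,-0.0002,0],[0.0338,0.0024,0],[0.0338,0.0024,0]], "delta_rot": [[0,0,0],[0,0,0],[0,0,0],[0,0,0],[0,0,0],[0,0,0],[0,0,0],[0,0,0],[0,0,0]], "hand": [1,1,1,1,1,1,1,1,1]}}

```text
time: 4.95
tcp_pos: [0.5812, 0.0566, 0.1245]
ee_rot: [0.996, 0.087, 0.001, 0.001]
wrist_force: [-0.5, -3.3, 6.9]
gripper_width: 0.139
```

```bash
cat > st.py <<'E'
from h import *
from cell import env
import pickle,sys
s=env.observe();print(round(s["time"],3),s["tcp_pos"].round(4),s["ee_rot"].round(4),"F",s["wrist_force"].round(1),s["gripper_width"].round(3))
if len(sys.argv)>1:
    n=sys.argv[1]; box=eval(sys.argv[3]) if len(sys.argv)>3 else (220,190,440,340); c=cam(env,sys.argv[2]);pickle.dump(c,open(f"{n}.pkl","wb"))
    g=c.copy(); g["pixels"]=np.clip(c["pixels"].astype(float)*1.5,0,255).astype(np.uint8)
    crop(g,box,3,f"pics/{n}.png")
E
python3 st.py w4 wrist
```

```text
Traceback (most recent call last):
  File "st.py", line 4, in <module>
    s=env.observe();print(round(s["time"],3),s["tcp_pos"].round(4),s["ee_rot"].round(4),"F",s["wrist_force"].round(1),s["gripper_width"].round(3))
                                                                                                                      ^^^^^^^^^^^^^^^^^^^^^^^^
AttributeError: 'float' object has no attribute 'round'
```

```bash
sed -i 's/s\["gripper_width"\].round(3)/round(float(s["gripper_width"]),3)/' st.py
python3 st.py w4 wrist
```

```text
4.95 [0.5812 0.0566 0.1245] [9.962e-01 8.670e-02 7.000e-04 6.000e-04] F [-0.5 -3.3  6.9] 0.139
```

View pics/w4.png

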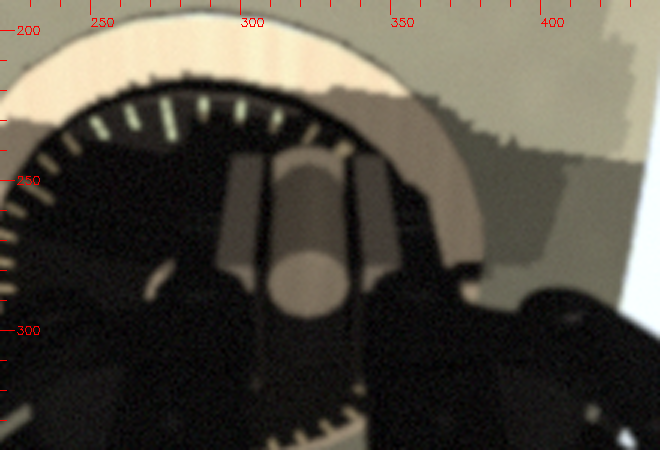

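Call:
{"name": "step_arm", "arguments": {"linear": [[0.0071,0.0071,0],[0.0116,0.016,0],[0.0132,0.0259,0],[0.0116,0.0358,0],[0.0071,0.0447,0],[0,0.0518,0],[-0.0089,0.0563,0],[-0.0188,0.0579,0],[-0.0287,0.0563,0],[-0.0376,0.0518,0]], "delta_rot": [[0,0,0],[0,0,0],[0,0,0],[0,0,0],[0,0,0],[0,0,0],[0,0,0],[0,0,0],[0,0,0],[0,0,0]], "hand": [1,1,1,1,1,1,1,1,1,1]}}

```text
time: 6.25
tcp_pos: [0.553, -0.0011, 0.1246]
ee_rot: [0.996, 0.087, 0.001, 0.001]
wrist_force: [0.5, -0.1, 6.2]
gripper_width: 0.137
```

```bash
python3 st.py
```

```text
6.25 [ 0.553  -0.0011  0.1246] [9.962e-01 8.660e-02 1.000e-03 7.000e-04] F [ 0.5 -0.1  6.2] 0.137
```

Call:
{"name": "step_arm", "arguments": {"linear": [[-0.0071,-0.0071,0],[-0.0116,-0.016,0],[-0.0132,-0.0259,0],[-0.0116,-0.0358,0],[-0.0071,-0.0447,0],[0,-0.0518,0],[0.0089,-0.0563,0],[0.0188,-0.0579,0],[0.0287,-0.0563,0],[0.0376,-0.0518,0]], "delta_rot": [[0,0,0],[0,0,0],[0,0,0],[0,0,0],[0,0,0],[0,0,0],[0,0,0],[0,0,0],[0,0,0],[0,0,0]], "hand": [1,1,1,1,1,1,1,1,1,1]}}

```text
time: 7.5
tcp_pos: [0.581, 0.0568, 0.1245]
ee_rot: [0.996, 0.087, 0.0, 0.001]
wrist_force: [-4.8, -5.7, 9.4]
gripper_width: 0.141
```

```bash
python3 st.py
```

```text
7.5 [0.581  0.0568 0.1245] [9.962e-01 8.690e-02 4.000e-04 5.000e-04] F [-4.8 -5.7  9.4] 0.141
```

Call:
{"name": "step_arm", "arguments": {"linear": [[0.0071,0.0071,0],[0.0116,0.016,0],[0.0132,0.0259,0],[0.0116,0.0358,0],[0.0071,0.0447,0],[0,0.0518,0],[-0.0089,0.0563,0],[-0.0188,0.0579,0],[-0.0287,0.0563,0],[-0.0376,0.0518,0]], "delta_rot": [[0,0,0],[0,0,0],[0,0,0],[0,0,0],[0,0,0],[0,0,0],[0,0,0],[0,0,0],[0,0,0],[0,0,0]], "hand": [1,1,1,1,1,1,1,1,1,1]}}

```text
time: 8.75
tcp_pos: [0.553, -0.0011, 0.1246]
ee_rot: [0.996, 0.087, 0.001, 0.001]
wrist_force: [2.3, -0.5, 5.7]
gripper_width: 0.139
```

```bash
python3 st.py
```

```text
8.75 [ 0.553  -0.0011  0.1246] [9.962e-01 8.660e-02 1.000e-03 8.000e-04] F [ 2.3 -0.5  5.7] 0.139
```

Call:
{"name": "step_arm", "arguments": {"linear": [[-0.0071,-0.0071,0],[-0.0116,-0.016,0],[-0.0132,-0.0259,0],[-0.0116,-0.0358,0],[-0.0071,-0.0447,0],[0,-0.0518,0],[0.0089,-0.0563,0],[0.0188,-0.0579,0],[0.0287,-0.0563,0],[0.0376,-0.0518,0]], "delta_rot": [[0,0,0],[0,0,0],[0,0,0],[0,0,0],[0,0,0],[0,0,0],[0,0,0],[0,0,0],[0,0,0],[0,0,0]], "hand": [1,1,1,1,1,1,1,1,1,1]}}

```text
time: 10.0
tcp_pos: [0.5809, 0.0569, 0.1244]
ee_rot: [0.996, 0.087, 0.0, 0.001]
wrist_force: [-5.7, -7.0, 9.7]
gripper_width: 0.138
```

```bash
python3 st.py w5 wrist; python3 - <<'E'
from h import *
from fit2 import pose,K
w=load("w5.pkl");p=np.load("box2.npy")
for m in (5,6,7):
  t=m*np.pi/20
  # marks near index: number n located at angle t - n*9deg
  print(m,[proj(w,pose(p,(.022+.041*np.cos(t-n*np.pi/20),.041*np.sin(t-n*np.pi/20),.118)))[0].round(1).tolist() for n in (0,5,10,-5,-4,-3)],"knob",proj(w,pose(p,K(t)))[0].round(1))
print("index",proj(w,pose(p,(.074,0,.105))))
E
```

```text
10.0 [0.5809 0.0569 0.1244] [9.962e-01 8.700e-02 3.000e-04 5.000e-04] F [-5.7 -7.   9.7] 0.138
5 [[341.6, 247.6], [360.4, 290.2], [338.6, 326.3], [287.6, 227.3], [299.6, 228.3], [311.4, 231.0]] knob [331.2 290.5]
6 [[332.8, 240.8], [360.2, 281.4], [345.5, 320.6], [275.7, 228.1], [287.6, 227.3], [299.6, 228.3]] knob [323.  284.9]
7 [[322.6, 235.2], [358.3, 272.4], [351.2, 314.0], [264.4, 230.4], [275.7, 228.1], [287.6, 227.3]] knob [313.7 280.2]
index [[375.46111434 277.73110439]]
```

View pics/w5.png

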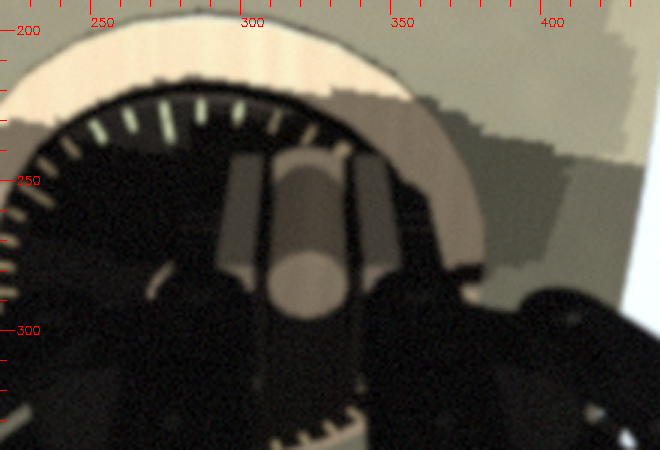

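Third arrival at 6: the long mark 35 appears at (276,230) and the knob at (322,285). The prediction for number 6 is (276,228) and (323,285), so it reads 6.0. Reversing now.

```bash
python3 - <<'E'
from h import *
f=lambda t:[[float(x) for x in r] for r in t]
print(f(table(6,range(8,27,2))))
print(f(table(26,range(28,47,2))))
print(f(table(46,[48,50,52,54,55.5,57,58,59,59])))
E
```

```text
[[-0.0089, -0.0045, 0.0], [-0.0188, -0.0061, 0.0], [-0.0287, -0.0045, 0.0], [-0.0376, -0.0, 0.0], [-0.0447, 0.0071, 0.0], [-0.0492, 0.016, 0.0], [-0.0508, 0.0259, 0.0], [-0.0492, 0.0358, 0.0], [-0.0447, 0.0447, 0.0], [-0.0376, 0.0518, 0.0]]
[[0.0089, 0.0045, 0.0], [0.0188, 0.0061, 0.0], [0.0287, 0.0045, 0.0], [0.0376, 0.0, 0.0], [0.0447, -0.0071, 0.0], [0.0492, -0.016, 0.0], [0.0508, -0.0259, 0.0], [0.0492, -0.0358, 0.0], [0.0447, -0.0447, 0.0], [0.0376, -0.0518, 0.0]]
[[-0.0089, -0.0045, 0.0], [-0.0188, -0.0061, 0.0], [-0.0287, -0.0045, 0.0], [-0.0376, -0.0, 0.0], [-0.0431, 0.0051, 0.0], [-0.0473, 0.0114, 0.0], [-0.0492, 0.016, 0.0], [-0.0504, 0.0209, 0.0], [-0.0504, 0.0209, 0.0]]
```

Call:
{"name": "step_arm", "arguments": {"linear": [[-0.0089,-0.0045,0],[-0.0188,-0.0061,0],[-0.0287,-0.0045,0],[-0.0376,0,0],[-0.0447,0.0071,0],[-0.0492,0.016,0],[-0.0508,0.0259,0],[-0.0492,0.0358,0],[-0.0447,0.0447,0],[-0.0376,0.0518,0]], "delta_rot": [[0,0,0],[0,0,0],[0,0,0],[0,0,0],[0,0,0],[0,0,0],[0,0,0],[0,0,0],[0,0,0],[0,0,0]], "hand": [1,1,1,1,1,1,1,1,1,1]}}

```text
time: 11.3
tcp_pos: [0.5527, -0.001, 0.1245]
ee_rot: [0.996, 0.087, 0.0, 0.0]
wrist_force: [0.2, 0.7, 7.9]
gripper_width: 0.144
```

Call:
{"name": "step_arm", "arguments": {"linear": [[0.0089,0.0045,0],[0.0188,0.0061,0],[0.0287,0.0045,0],[0.0376,0,0],[0.0447,-0.0071,0],[0.0492,-0.016,0],[0.0508,-0.0259,0],[0.0492,-0.0358,0],[0.0447,-0.0447,0],[0.0376,-0.0518,0]], "delta_rot": [[0,0,0],[0,0,0],[0,0,0],[0,0,0],[0,0,0],[0,0,0],[0,0,0],[0,0,0],[0,0,0],[0,0,0]], "hand": [1,1,1,1,1,1,1,1,1,1]}}

```text
time: 12.55
tcp_pos: [0.5809, 0.0569, 0.1245]
ee_rot: [0.996, 0.087, 0.001, 0.001]
wrist_force: [-1.0, -7.1, 8.2]
gripper_width: 0.141
```

Call:
{"name": "step_arm", "arguments": {"linear": [[-0.0089,-0.0045,0],[-0.0188,-0.0061,0],[-0.0287,-0.0045,0],[-0.0376,0,0],[-0.0431,0.0051,0],[-0.0473,0.0114,0],[-0.0492,0.016,0],[-0.0504,0.0209,0],[-0.0504,0.0209,0]], "delta_rot": [[0,0,0],[0,0,0],[0,0,0],[0,0,0],[0,0,0],[0,0,0],[0,0,0],[0,0,0],[0,0,0]], "hand": [1,1,1,1,1,1,1,1,1]}}

```text
time: 13.68
tcp_pos: [0.5344, 0.0276, 0.1245]
ee_rot: [0.996, 0.087, 0.0, 0.0]
wrist_force: [-4.2, -0.8, 10.7]
gripper_width: 0.141
```

```bash
python3 st.py w6 wrist; python3 - <<'E'
from h import *
from fit2 import pose,K
w=load("w6.pkl");p=np.load("box2.npy")
for m in (18,19,20):
  t=m*np.pi/20
  print(m,[(n,proj(w,pose(p,(.022+.041*np.cos(t-n*np.pi/20),.041*np.sin(t-n*np.pi/20),.118)))[0].round(1).tolist()) for n in (5,10,15,20)],"knob",proj(w,pose(p,K(t)))[0].round(1))
print("index",proj(w,pose(p,(.074,0,.105))))
E
```

```text
13.675 [0.5344 0.0276 0.1245] [9.962e-01 8.680e-02 3.000e-04 2.000e-04] F [-4.2 -0.8 10.7] 0.141
18 [(5, [349.3, 198.1]), (10, [408.9, 193.7]), (15, [445.3, 228.4]), (20, [440.4, 275.2])] knob [326.5 276. ]
19 [(5, [338.5, 204.3]), (10, [397.6, 190.9]), (15, [441.3, 219.5]), (20, [444.5, 266.3])] knob [323.9 284.7]
20 [(5, [328.9, 211.8]), (10, [385.6, 189.9]), (15, [435.5, 211.3]), (20, [447.2, 257.0])] knob [323.  293.3]
index [[455.64575716 246.11369158]]
```

View pics/w6.png

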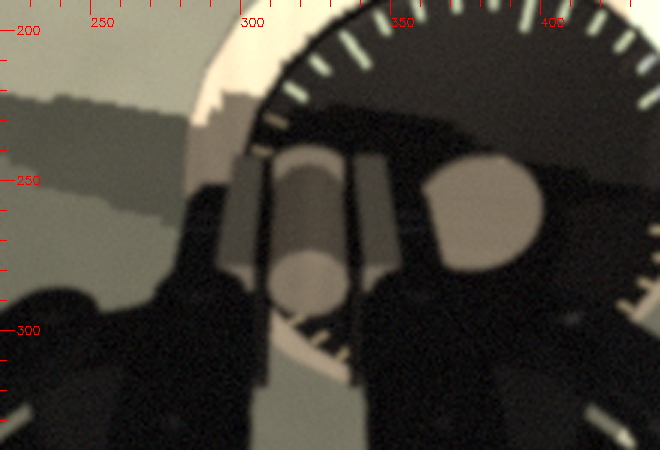

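Reading is 19.0: long marks at (339,207) and (396,194), predicted (338.5,204) and (397.6,191). Now clockwise, slowly after mark 10.5.

```bash
python3 - <<'E'
from h import *
f=lambda t:[[float(x) for x in r] for r in t]
print(f(table(19,[17.5,16,14.5,13,12,11,10.5,10.5])))
print(f(table(10.5,[10,9.5,9,8.5,8,7.5,7,6.5])))
E
cat > ft.py <<'E'
from h import *
from cell import env
C=np.array([.5668,.0280])
s=env.observe(); d=s["tcp_pos"][:2]-C; ph=np.arctan2(d[1],d[0]); F=s["wrist_force"]
print("t",round(s["time"],3),"mark",round((ph-.172)/(np.pi/20),2),"r",round(np.hypot(*d)*1e3,2),"Ft(ccw)",round(-np.sin(ph)*F[0]+np.cos(ph)*F[1],2),"Fr",round(np.cos(ph)*F[0]+np.sin(ph)*F[1],2),"Fz",round(F[2],1))
E
python3 ft.py
```

```text
[[0.002, -0.0072, 0.0], [0.0057, -0.0138, 0.0], [0.0108, -0.0193, 0.0], [0.0171, -0.0235, 0.0], [0.0217, -0.0254, 0.0], [0.0266, -0.0266, 0.0], [0.0291, -0.0269, 0.0], [0.0291, -0.0269, 0.0]]
[[0.0025, -0.0001, 0.0], [0.005, -0.0, 0.0], [0.0075, 0.0003, 0.0], [0.01, 0.0008, 0.0], [0.0124, 0.0015, 0.0], [0.0148, 0.0023, 0.0], [0.017, 0.0034, 0.0], [0.0192, 0.0046, 0.0]]
t 13.725 mark -21.02 r 32.36 Ft(ccw) 0.25 Fr 3.91 Fz 9.8
```

Call:
{"name": "step_arm", "arguments": {"linear": [[0.002,-0.0072,0],[0.0057,-0.0138,0],[0.0107,-0.0192,0],[0.0169,-0.0233,0],[0.0214,-0.0252,0],[0.0263,-0.0263,0],[0.0287,-0.0266,0],[0.0287,-0.0266,0]], "delta_rot": [[0,0,0],[0,0,0],[0,0,0],[0,0,0],[0,0,0],[0,0,0],[0,0,0],[0,0,0]], "hand": [1,1,1,1,1,1,1,1]}}

```text
time: 14.72
tcp_pos: [0.559, 0.0592, 0.1245]
ee_rot: [0.996, 0.087, 0.001, -0.0]
wrist_force: [0.7, 0.7, 7.6]
gripper_width: 0.136
```

```bash
python3 ft.py
```

```text
t 14.725 mark 10.47 r 32.16 Ft(ccw) -0.86 Fr 0.46 Fz 7.6
```

Call:
{"name": "step_arm", "arguments": {"linear": [[0.0012,0,0],[0.0025,0,0],[0.0037,0,0],[0.005,0,0],[0.005,0,0]], "delta_rot": [[0,0,0],[0,0,0],[0,0,0],[0,0,0],[0,0,0]], "hand": [1,1,1,1,1]}}

```text
time: 15.35
tcp_pos: [0.5637, 0.06, 0.1245]
ee_rot: [0.996, 0.087, 0.001, 0.0]
wrist_force: [-0.3, 0.7, 8.1]
gripper_width: 0.141
```

```bash
python3 ft.py
```

```text
t 15.35 mark 9.52 r 32.16 Ft(ccw) 0.24 Fr 0.73 Fz 8.1
```

Call:
{"name": "step_arm", "arguments": {"linear": [[0.0012,0.0001,0],[0.0025,0.0003,0],[0.0037,0.0005,0],[0.005,0.0008,0],[0.005,0.0008,0]], "delta_rot": [[0,0,0],[0,0,0],[0,0,0],[0,0,0],[0,0,0]], "hand": [1,1,1,1,1]}}

```text
time: 15.98
tcp_pos: [0.5688, 0.06, 0.1245]
ee_rot: [0.996, 0.087, 0.001, 0.0]
wrist_force: [-0.7, 0.7, 8.1]
gripper_width: 0.141
```

```bash
python3 ft.py; python3 - <<'E'
from h import *
f=lambda t:[[float(x) for x in r] for r in t]
for m in range(9,-1,-1): print(m,f(table(m-.5,[m-.75,m-1,m-1.25,m-1.5])))
E
```

```text
t 15.975 mark 8.51 r 32.05 Ft(ccw) 0.71 Fr 0.65 Fz 8.1
9 [[0.0012, 0.0003, 0.0], [0.0024, 0.0007, 0.0], [0.0036, 0.0011, 0.0], [0.0048, 0.0016, 0.0]]
8 [[0.0012, 0.0005, 0.0], [0.0023, 0.0011, 0.0], [0.0034, 0.0016, 0.0], [0.0045, 0.0023, 0.0]]
7 [[0.0011, 0.0007, 0.0], [0.0021, 0.0014, 0.0], [0.0031, 0.0022, 0.0], [0.0041, 0.003, 0.0]]
6 [[0.0009, 0.0008, 0.0], [0.0018, 0.0017, 0.0], [0.0027, 0.0026, 0.0], [0.0036, 0.0036, 0.0]]
5 [[0.0008, 0.001, 0.0], [0.0016, 0.002, 0.0], [0.0023, 0.003, 0.0], [0.003, 0.0041, 0.0]]
4 [[0.0006, 0.0011, 0.0], [0.0012, 0.0022, 0.0], [0.0018, 0.0033, 0.0], [0.0023, 0.0045, 0.0]]
3 [[0.0005, 0.0012, 0.0], [0.0009, 0.0024, 0.0], [0.0012, 0.0036, 0.0], [0.0016, 0.0048, 0.0]]
2 [[0.0003, 0.0012, 0.0], [0.0005, 0.0025, 0.0], [0.0007, 0.0037, 0.0], [0.0008, 0.005, 0.0]]
1 [[0.0001, 0.0013, 0.0], [0.0001, 0.0025, 0.0], [0.0001, 0.0038, 0.0], [0.0, 0.005, 0.0]]
0 [[-0.0001, 0.0013, 0.0], [-0.0003, 0.0025, 0.0], [-0.0005, 0.0037, 0.0], [-0.0008, 0.005, 0.0]]
```

Call:
{"name": "step_arm", "arguments": {"linear": [[0.0012,0.0003,0],[0.0024,0.0007,0],[0.0036,0.0011,0],[0.0048,0.0016,0],[0.0048,0.0016,0]], "delta_rot": [[0,0,0],[0,0,0],[0,0,0],[0,0,0],[0,0,0]], "hand": [1,1,1,1,1]}}

```text
time: 16.6
tcp_pos: [0.5744, 0.0591, 0.1246]
ee_rot: [0.996, 0.087, 0.001, 0.0]
wrist_force: [2.9, -0.0, 5.8]
gripper_width: 0.136
```

```bash
python3 ft.py
```

```text
t 16.6 mark 7.39 r 32.02 Ft(ccw) -2.85 Fr 0.66 Fz 5.8
```

Call:
{"name": "step_arm", "arguments": {"linear": [[0.0012,0.0005,0],[0.0023,0.0011,0],[0.0034,0.0016,0],[0.0045,0.0023,0],[0.0045,0.0023,0]], "delta_rot": [[0,0,0],[0,0,0],[0,0,0],[0,0,0],[0,0,0]], "hand": [1,1,1,1,1]}}

```text
time: 17.23
tcp_pos: [0.5786, 0.0577, 0.1245]
ee_rot: [0.996, 0.087, 0.001, 0.0]
wrist_force: [0.5, -0.5, 7.9]
gripper_width: 0.14
```

```bash
python3 ft.py
```

```text
t 17.225 mark 6.49 r 31.96 Ft(ccw) -0.66 Fr -0.23 Fz 7.9
```

Call:
{"name": "step_arm", "arguments": {"linear": [[0.0011,0.0007,0],[0.0021,0.0014,0],[0.0021,0.0014,0]], "delta_rot": [[0,0,0],[0,0,0],[0,0,0]], "hand": [1,1,1]}}

```text
time: 17.6
tcp_pos: [0.5807, 0.0568, 0.1245]
ee_rot: [0.996, 0.087, 0.001, 0.0]
wrist_force: [-1.2, -0.2, 7.9]
gripper_width: 0.142
```

```bash
python3 ft.py
```

```text
t 17.6 mark 6.05 r 31.92 Ft(ccw) 1.0 Fr -0.73 Fz 7.9
```

Call:
{"name": "step_arm", "arguments": {"linear": [[0.001,0.0008,0],[0.002,0.0016,0],[0.002,0.0016,0]], "delta_rot": [[0,0,0],[0,0,0],[0,0,0]], "hand": [1,1,1]}}

```text
time: 17.98
tcp_pos: [0.5828, 0.0556, 0.1245]
ee_rot: [0.996, 0.087, 0.001, -0.0]
wrist_force: [-1.9, 1.2, 8.5]
gripper_width: 0.141
```

```bash
python3 ft.py
```

```text
t 17.975 mark 5.55 r 31.88 Ft(ccw) 2.25 Fr 0.08 Fz 8.5
```

Call:
{"name": "step_arm", "arguments": {"linear": [[0.0009,0.0008,0],[0.0018,0.0017,0],[0.0018,0.0017,0]], "delta_rot": [[0,0,0],[0,0,0],[0,0,0]], "hand": [1,1,1]}}

```text
time: 18.35
tcp_pos: [0.5848, 0.0543, 0.1245]
ee_rot: [0.996, 0.087, 0.001, -0.0]
wrist_force: [-3.6, 0.7, 8.7]
gripper_width: 0.141
```

```bash
python3 ft.py
```

```text
t 18.35 mark 5.08 r 31.87 Ft(ccw) 3.37 Fr -1.45 Fz 8.7
```

Call:
{"name": "step_arm", "arguments": {"linear": [[0.0009,0.0009,0],[0.0018,0.0019,0],[0.0018,0.0019,0]], "delta_rot": [[0,0,0],[0,0,0],[0,0,0]], "hand": [1,1,1]}}

```text
time: 18.73
tcp_pos: [0.5869, 0.0527, 0.1245]
ee_rot: [0.996, 0.087, 0.0, -0.0]
wrist_force: [-2.5, 0.8, 8.6]
gripper_width: 0.138
```

```bash
python3 ft.py
```

```text
t 18.725 mark 4.57 r 31.83 Ft(ccw) 2.46 Fr -0.92 Fz 8.6
```

Call:
{"name": "step_arm", "arguments": {"linear": [[0.0008,0.001,0],[0.0008,0.001,0]], "delta_rot": [[0,0,0],[0,0,0]], "hand": [1,1]}}

```text
time: 18.98
tcp_pos: [0.5878, 0.0519, 0.1245]
ee_rot: [0.996, 0.087, 0.0, -0.0]
wrist_force: [-2.7, 1.8, 10.4]
gripper_width: 0.143
```

```bash
python3 ft.py
```

```text
t 18.975 mark 4.31 r 31.82 Ft(ccw) 3.2 Fr -0.45 Fz 10.4
```

Call:
{"name": "step_arm", "arguments": {"linear": [[0.0008,0.001,0],[0.0008,0.001,0]], "delta_rot": [[0,0,0],[0,0,0]], "hand": [1,1]}}

```text
time: 19.23
tcp_pos: [0.5887, 0.051, 0.1245]
ee_rot: [0.996, 0.087, 0.0, -0.0]
wrist_force: [-2.5, 0.6, 9.5]
gripper_width: 0.141
```

```bash
python3 ft.py
```

```text
t 19.225 mark 4.06 r 31.81 Ft(ccw) 2.19 Fr -1.27 Fz 9.5
```

Call:
{"name": "step_arm", "arguments": {"linear": [[0.0007,0.001,0],[0.0007,0.001,0]], "delta_rot": [[0,0,0],[0,0,0]], "hand": [1,1]}}

```text
time: 19.48
tcp_pos: [0.5896, 0.0502, 0.1245]
ee_rot: [0.996, 0.087, 0.0, -0.0]
wrist_force: [-2.4, 1.2, 8.7]
gripper_width: 0.141
```

```bash
python3 ft.py
```

```text
t 19.475 mark 3.82 r 31.82 Ft(ccw) 2.51 Fr -0.88 Fz 8.7
```

Call:
{"name": "step_arm", "arguments": {"linear": [[0.0007,0.0011,0],[0.0007,0.0011,0]], "delta_rot": [[0,0,0],[0,0,0]], "hand": [1,1]}}

```text
time: 19.73
tcp_pos: [0.5905, 0.0492, 0.1245]
ee_rot: [0.996, 0.087, 0.0, -0.0]
wrist_force: [-3.3, 1.4, 10.0]
gripper_width: 0.142
```

```bash
python3 ft.py
```

```text
t 19.725 mark 3.55 r 31.8 Ft(ccw) 3.19 Fr -1.54 Fz 10.0
```

Call:
{"name": "step_arm", "arguments": {"linear": [[0.0006,0.0011,0],[0.0006,0.0011,0]], "delta_rot": [[0,0,0],[0,0,0]], "hand": [1,1]}}

```text
time: 19.98
tcp_pos: [0.5912, 0.0484, 0.1245]
ee_rot: [0.996, 0.087, 0.0, -0.0]
wrist_force: [-3.0, 2.7, 10.1]
gripper_width: 0.136
```

```bash
python3 ft.py
```

```text
t 19.975 mark 3.34 r 31.76 Ft(ccw) 4.0 Fr -0.58 Fz 10.1
```

Call:
{"name": "step_arm", "arguments": {"linear": [[0.0006,0.0011,0],[0.0006,0.0011,0]], "delta_rot": [[0,0,0],[0,0,0]], "hand": [1,1]}}

```text
time: 20.23
tcp_pos: [0.5917, 0.0477, 0.1245]
ee_rot: [0.996, 0.087, 0.0, -0.001]
wrist_force: [-4.2, 3.9, 9.1]
gripper_width: 0.139
```

```bash
python3 ft.py
```

```text
t 20.225 mark 3.16 r 31.75 Ft(ccw) 5.67 Fr -0.9 Fz 9.1
```

Call:
{"name": "step_arm", "arguments": {"linear": [[0.0003,0.0006,0],[0.0003,0.0006,0]], "delta_rot": [[0,0,0],[0,0,0]], "hand": [1,1]}}

```text
time: 20.48
tcp_pos: [0.5919, 0.0474, 0.1245]
ee_rot: [0.996, 0.087, 0.0, -0.001]
wrist_force: [-6.0, 5.8, 10.9]
gripper_width: 0.138
```

```bash
python3 ft.py
```

```text
t 20.475 mark 3.09 r 31.74 Ft(ccw) 8.28 Fr -1.22 Fz 10.9
```

Call:
{"name": "step_arm", "arguments": {"linear": [[0.0002,0.0005,0],[0.0002,0.0005,0]], "delta_rot": [[0,0,0],[0,0,0]], "hand": [1,1]}}

```text
time: 20.72
tcp_pos: [0.5921, 0.0471, 0.1244]
ee_rot: [0.996, 0.087, 0.0, -0.001]
wrist_force: [-4.2, 6.9, 11.2]
gripper_width: 0.142
```

```bash
python3 ft.py
```

```text
t 20.725 mark 3.02 r 31.74 Ft(ccw) 8.02 Fr 0.82 Fz 11.2
```

Stop felt: tangential force rises from 3 to 8 N over about 0.3 mark at mark 3.1, after about 2.5 marks of drag. I'll release, lift, and check the dial.

Call:
{"name": "step_arm", "arguments": {"linear": [[0,0,0],[0,0,0],[0,0,0],[0,0,-0.03],[0,0,-0.06],[0,0,-0.07],[0,0,-0.07]], "delta_rot": [[0,0,0],[0,0,0],[0,0,0],[0,0,0],[0,0,0],[0,0,0],[0,0,0]], "hand": [0.5,0.5,0.5,0.5,0.5,0.5,0.5]}}

```text
time: 21.6
tcp_pos: [0.5927, 0.0461, 0.1935]
ee_rot: [0.996, 0.087, 0.0, 0.0]
wrist_force: [0.1, -0.7, -0.7]
gripper_width: 0.501
```

```bash
python3 st.py w7 wrist "(180,130,440,330)"; python3 - <<'E'
from h import *
from fit2 import pose,K
from cell import env
w=load("w7.pkl");p=np.load("box2.npy")
for m in (2,3,4): print(m,proj(w,pose(p,K(m*np.pi/20)))[0].round(1))
h=pose(p,(-.086,0,.142))[0]
print("handle",h,proj(w,h),proj(w,pose(p,(-.086,.04,.142))),proj(w,pose(p,(-.086,-.04,.142))))
s=env.observe();print(rel(s,(h[0],h[1],.195),p[2]))
E
```

```text
21.6 [0.5927 0.0461 0.1935] [9.962e-01 8.690e-02 2.000e-04 0.000e+00] F [ 0.1 -0.7 -0.7] 0.501
2 [325.6 229.1]
3 [322.7 222.7]
4 [318.7 216.7]
handle [0.4596036  0.00881643 0.14202157] [[147.97812148 232.83175978]] [[138.7298927  183.69244439]] [[158.60374413 276.08199857]]
(array([-0.13724277,  0.01371923, -0.00206866]), array([-0.00017827,  0.00072422,  0.00170328]))
```

View pics/w7.png

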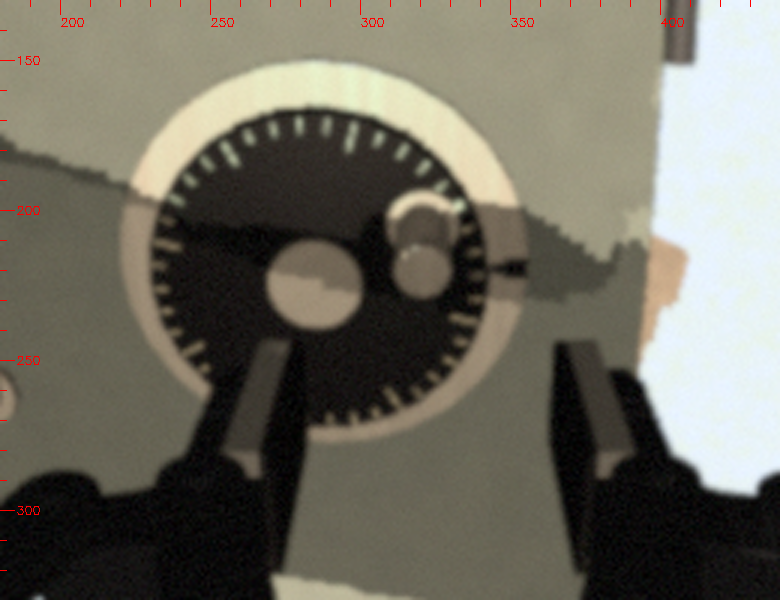

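Knob at (321,220) reads about 3.4, sprung back to the stop. Next, above the handle.

Call:
{"name": "step_arm", "arguments": {"linear": [[-0.03,0.003,-0.002],[-0.07,0.007,-0.002],[-0.11,0.011,-0.002],[-0.137,0.0137,-0.002],[-0.137,0.0137,-0.002],[-0.137,0.0137,-0.002]], "delta_rot": [[0,0,0],[0,0,0],[0,0,0],[0,0,0],[0,0,0],[0,0,0]], "hand": [0.5,0.5,0.5,0.5,0.5,0.5]}}

```text
time: 22.4
tcp_pos: [0.4604, 0.0089, 0.1952]
ee_rot: [0.996, 0.087, -0.0, -0.0]
wrist_force: [0.5, -0.1, 0.1]
gripper_width: 0.499
```

```bash
python3 st.py w8 wrist "(220,130,480,330)"; python3 - <<'E'
from h import *
from fit2 import pose,K
from cell import env
w=load("w8.pkl");p=np.load("box2.npy")
for y in (.045,0,-.045): print(proj(w,pose(p,(-.086,y,.142)))[0].round(1))
h=pose(p,(-.086,0,.142))[0]
s=env.observe();print(rel(s,(h[0],h[1],.124),p[2]))
E
```

```text
22.4 [0.4604 0.0089 0.1952] [ 9.962e-01  8.680e-02 -2.000e-04 -1.000e-04] F [ 0.5 -0.1  0.1] 0.499
[323.3 153.7]
[323.1 218.6]
[322.9 273.9]
(array([-1.00819721e-03,  6.64382015e-06,  7.11842581e-02]), array([-0.00018541,  0.00032867,  0.00185074]))
```

View pics/w8.png

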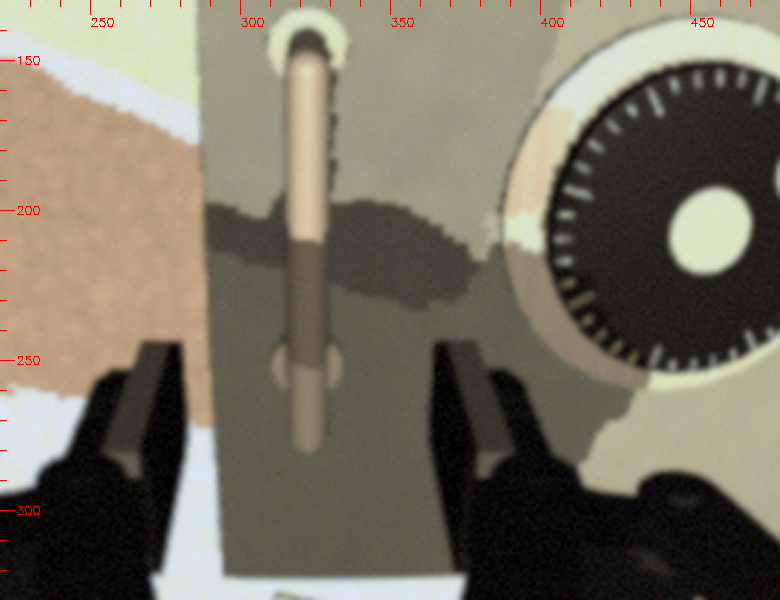

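Bar runs (322,148) to (322,280), centred between the pads. Descending and gripping.

Call:
{"name": "step_arm", "arguments": {"linear": [[-0.001,0,0.03],[-0.001,0,0.06],[-0.001,0,0.071],[-0.001,0,0.071],[-0.001,0,0.071],[-0.001,0,0.071],[-0.001,0,0.071],[-0.001,0,0.071]], "delta_rot": [[0,0,0],[0,0,0],[0,0,0],[0,0,0],[0,0,0],[0,0,0],[0,0,0],[0,0,0]], "hand": [0.5,0.5,0.5,1,1,1,1,1], "newtons": 50}}

```text
time: 23.45
tcp_pos: [0.4601, 0.0087, 0.1255]
ee_rot: [0.996, 0.087, 0.001, 0.0]
wrist_force: [4.8, 2.8, 4.6]
gripper_width: 0.094
```

```bash
python3 st.py; python3 - <<'E'
import numpy as np
h=np.array([-.196,.042])
for th in [0,.05,.1,.2,.3,.4,.5,.6,.7,.8,.9,1.0,1.1]:
    c,s=np.cos(th),np.sin(th)
    q=np.array([c*h[0]+s*h[1], -s*h[0]+c*h[1]])-h   # up rotation
    print(th,"dx",q[0].round(4),"dz_up",q[1].round(4))
E
```

```text
23.45 [0.4601 0.0087 0.1255] [0.9962 0.0869 0.0012 0.    ] F [4.8 2.8 4.6] 0.094
0 dx 0.0 dz_up 0.0
0.05 dx 0.0023 dz_up 0.0097
0.1 dx 0.0052 dz_up 0.0194
0.2 dx 0.0123 dz_up 0.0381
0.3 dx 0.0212 dz_up 0.056
0.4 dx 0.0318 dz_up 0.073
0.5 dx 0.0441 dz_up 0.0888
0.6 dx 0.0579 dz_up 0.1033
0.7 dx 0.0731 dz_up 0.1164
0.8 dx 0.0896 dz_up 0.1279
0.9 dx 0.1071 dz_up 0.1376
1.0 dx 0.1254 dz_up 0.1456
1.1 dx 0.1445 dz_up 0.1517
```

Call:
{"name": "step_arm", "arguments": {"linear": [[0.001,0,-0.005],[0.0023,0,-0.0097],[0.0037,0,-0.0145],[0.0052,0,-0.0194]], "delta_rot": [[0,0,0],[0,0,0],[0,0,0],[0,0,0]], "hand": [1,1,1,1]}}

```text
time: 23.95
tcp_pos: [0.4647, 0.0096, 0.144]
ee_rot: [0.996, 0.087, 0.0, -0.0]
wrist_force: [7.1, 0.1, -11.6]
gripper_width: 0.095
```

```bash
python3 st.py s2 scene "(200,100,400,280)"
```

```text
23.95 [0.4647 0.0096 0.144 ] [ 9.962e-01  8.690e-02  3.000e-04 -0.000e+00] F [  7.1   0.1 -11.6] 0.095
```

View pics/s2.png

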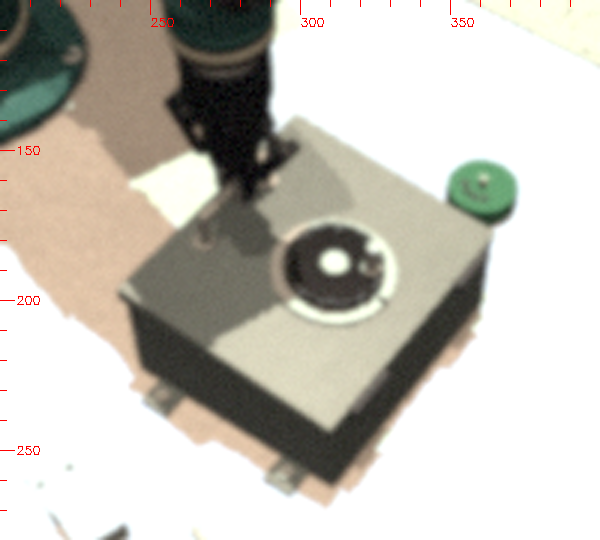

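Lid is lifting with 11.6 N, which fits. Continuing the arc.

Call:
{"name": "step_arm", "arguments": {"linear": [[0.0034,0,-0.0094],[0.0071,0,-0.0187],[0.0115,0,-0.0278],[0.016,0,-0.0366],[0.0266,0,-0.0536],[0.0389,0,-0.0694],[0.0527,0,-0.0839],[0.0679,0,-0.097],[0.0844,0,-0.1085],[0.0844,0,-0.1085]], "delta_rot": [[0,0,0],[0,0,0],[0,0,0],[0,0,0],[0,0,0],[0,0,0],[0,0,0],[0,0,0],[0,0,0],[0,0,0]], "hand": [1,1,1,1,1,1,1,1,1,1]}}

```text
time: 25.25
tcp_pos: [0.5462, 0.0238, 0.2552]
ee_rot: [0.996, 0.087, -0.0, 0.001]
wrist_force: [-18.8, -5.1, 28.9]
gripper_width: 0.092
```

```bash
python3 st.py
```

```text
25.25 [0.5462 0.0238 0.2552] [ 9.962e-01  8.690e-02 -3.000e-04  9.000e-04] F [-18.8  -5.1  28.9] 0.092
```

Force points radially outward, about 34 N, so my arc runs about 3 mm too close to the hinge. Correcting outward.

Call:
{"name": "step_arm", "arguments": {"linear": [[-0.001,0,-0.0015],[-0.0018,0,-0.003],[-0.0018,0,-0.003]], "delta_rot": [[0,0,0],[0,0,0],[0,0,0]], "hand": [1,1,1]}}

```text
time: 25.62
tcp_pos: [0.5458, 0.0238, 0.2555]
ee_rot: [0.996, 0.087, 0.0, 0.0]
wrist_force: [5.2, -2.6, -7.2]
gripper_width: 0.091
```

```bash
python3 st.py s3 side "(240,60,440,260)"
```

```text
25.625 [0.5458 0.0238 0.2555] [9.962e-01 8.680e-02 1.000e-04 1.000e-04] F [ 5.2 -2.6 -7.2] 0.091
```

View pics/s3.png

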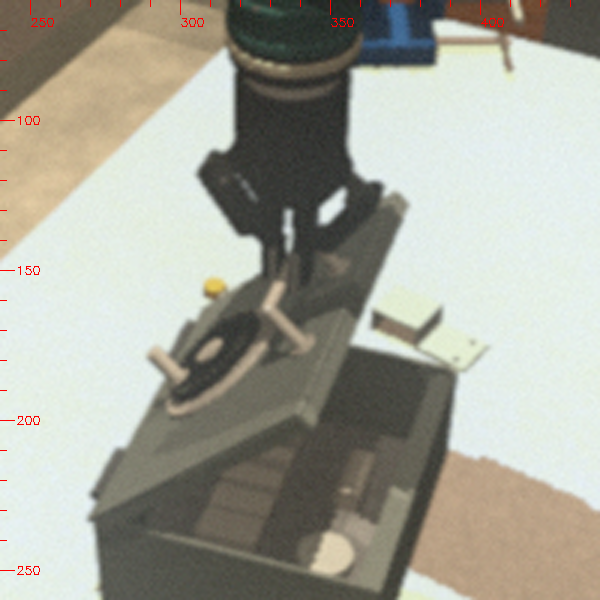

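Call:
{"name": "step_arm", "arguments": {"linear": [[0.0088,0,-0.0052],[0.018,0,-0.01],[0.0282,0,-0.015],[0.0282,0,-0.015]], "delta_rot": [[0,0,0],[0,0,0],[0,0,0],[0,0,0]], "hand": [1,1,1,1]}}

```text
time: 26.18
tcp_pos: [0.5735, 0.0286, 0.2712]
ee_rot: [0.996, 0.087, -0.0, 0.0]
wrist_force: [-1.9, -3.0, 2.2]
gripper_width: 0.091
```

```bash
python3 st.py
```

```text
26.175 [0.5735 0.0286 0.2712] [ 9.962e-01  8.680e-02 -2.000e-04  4.000e-04] F [-1.9 -3.   2.2] 0.091
```

Call:
{"name": "step_arm", "arguments": {"linear": [[0.009,0,-0.0039],[0.0187,0,-0.0074],[0.0244,0,-0.009],[0.0244,0,-0.009]], "delta_rot": [[0,0,0],[0,0,0],[0,0,0],[0,0,0]], "hand": [1,1,1,1]}}

```text
time: 26.68
tcp_pos: [0.5972, 0.0328, 0.2806]
ee_rot: [0.996, 0.087, 0.0, 0.0]
wrist_force: [-4.8, -4.0, 6.9]
gripper_width: 0.09
```

```bash
python3 st.py
```

```text
26.675 [0.5972 0.0328 0.2806] [9.962e-01 8.680e-02 0.000e+00 4.000e-04] F [-4.8 -4.   6.9] 0.09
```

Call:
{"name": "step_arm", "arguments": {"linear": [[0.0015,0,-0.0006],[0.003,0,-0.001],[0.003,0,-0.001]], "delta_rot": [[0,0,0],[0,0,0],[0,0,0]], "hand": [1,1,1]}}

```text
time: 27.05
tcp_pos: [0.5995, 0.0332, 0.2813]
ee_rot: [0.996, 0.087, -0.001, 0.0]
wrist_force: [-7.4, -6.0, 4.8]
gripper_width: 0.092
```

```bash
python3 st.py
```

```text
27.05 [0.5995 0.0332 0.2813] [ 9.962e-01  8.670e-02 -6.000e-04  5.000e-04] F [-7.4 -6.   4.8] 0.092
```

Call:
{"name": "step_arm", "arguments": {"linear": [[0.0015,0,-0.0006],[0.0025,0,-0.001],[0.0025,0,-0.001]], "delta_rot": [[0,0,0],[0,0,0],[0,0,0]], "hand": [1,1,1]}}

```text
time: 27.42
tcp_pos: [0.6018, 0.0336, 0.2819]
ee_rot: [0.996, 0.087, -0.001, 0.0]
wrist_force: [-6.6, -5.7, 2.6]
gripper_width: 0.092
```

```bash
python3 st.py s4 side "(240,60,440,260)"
```

```text
27.425 [0.6018 0.0336 0.2819] [ 9.962e-01  8.670e-02 -1.000e-03  5.000e-04] F [-6.6 -5.7  2.6] 0.092
```

View pics/s4.png

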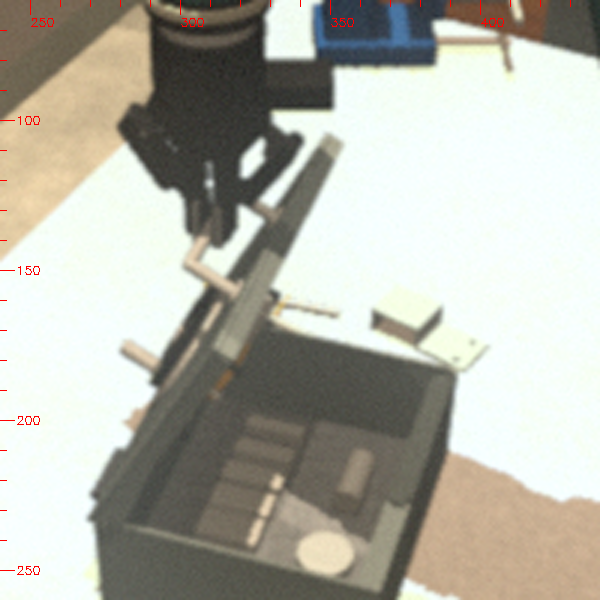

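Call:
{"name": "step_arm", "arguments": {"linear": [[0.0015,0,-0.0004],[0.0025,0,-0.0007],[0.0025,0,-0.0007]], "delta_rot": [[0,0,0],[0,0,0],[0,0,0]], "hand": [1,1,1]}}

```text
time: 27.85
tcp_pos: [0.6026, 0.0337, 0.2824]
ee_rot: [0.996, 0.087, -0.003, 0.001]
wrist_force: [-17.8, -8.0, 4.3]
gripper_width: 0.095
```

```bash
python3 st.py
```

```text
27.85 [0.6026 0.0337 0.2824] [ 9.962e-01  8.660e-02 -2.700e-03  7.000e-04] F [-17.8  -8.    4.3] 0.095
```

Call:
{"name": "step_arm", "arguments": {"linear": [[0.001,0,-0.0003],[0.002,0,-0.0005],[0.002,0,-0.0005]], "delta_rot": [[0,0,0],[0,0,0],[0,0,0]], "hand": [1,1,1]}}

```text
time: 28.22
tcp_pos: [0.6027, 0.0338, 0.2824]
ee_rot: [0.996, 0.087, -0.005, 0.001]
wrist_force: [-30.1, -11.9, 4.3]
gripper_width: 0.092
```

```bash
python3 st.py
```

```text
28.225 [0.6027 0.0338 0.2824] [ 9.962e-01  8.650e-02 -4.800e-03  9.000e-04] F [-30.1 -11.9   4.3] 0.092
```

Stop reached: force rises to 30 N with no further motion. Easing off, opening slightly and retreating straight up.

Call:
{"name": "step_arm", "arguments": {"linear": [[-0.002,0,0.0005],[-0.0025,0,0.0007],[-0.0025,0,0.0007],[-0.0025,0,0.0007],[-0.0025,0,0.0007]], "delta_rot": [[0,0,0],[0,0,0],[0,0,0],[0,0,0],[0,0,0]], "hand": [1,1,0.25,0.25,0.25]}}

```text
time: 28.85
tcp_pos: [0.6049, 0.0345, 0.2822]
ee_rot: [0.996, 0.087, 0.0, -0.0]
wrist_force: [-0.7, -0.5, 0.0]
gripper_width: 0.728
```

```bash
python3 st.py
```

```text
28.85 [0.6049 0.0345 0.2822] [ 9.962e-01  8.700e-02  2.000e-04 -1.000e-04] F [-0.7 -0.5  0. ] 0.728
```

Closure and opening are inverted, so the fingers opened wider than I meant (0.73). No contact force shows. I'll narrow them before lifting, after a look.

```bash
python3 st.py s5 side "(240,60,440,260)"
```

```text
28.85 [0.6049 0.0345 0.2822] [ 9.962e-01  8.700e-02  2.000e-04 -1.000e-04] F [-0.7 -0.5  0. ] 0.728
```

View pics/s5.png

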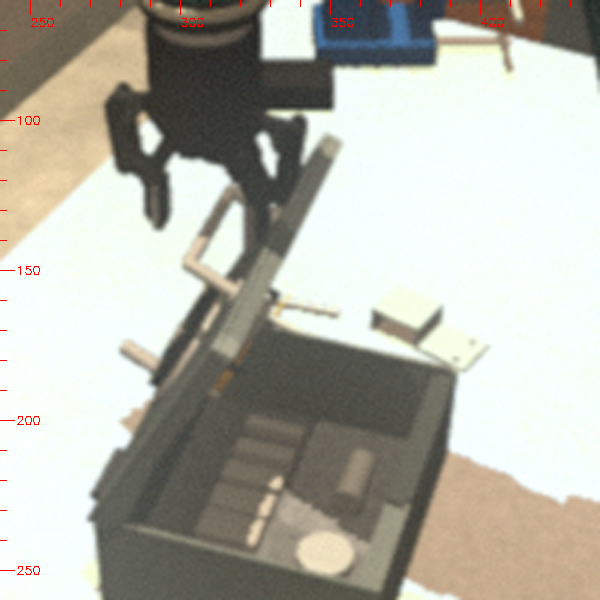

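The front finger stands clear in front of the bar, close to the lid, which hasn't moved. Narrowing, then lifting.

Call:
{"name": "step_arm", "arguments": {"linear": [[0,0,0],[0,0,0],[0,0,0],[0,0,-0.02],[0,0,-0.045],[0,0,-0.08],[0,0,-0.11],[0,0,-0.11]], "delta_rot": [[0,0,0],[0,0,0],[0,0,0],[0,0,0],[0,0,0],[0,0,0],[0,0,0],[0,0,0]], "hand": [0.7,0.7,0.7,0.7,0.7,0.7,0.7,0.7]}}

```text
time: 29.9
tcp_pos: [0.6053, 0.0343, 0.3937]
ee_rot: [0.996, 0.087, 0.002, 0.0]
wrist_force: [0.5, 0.3, -0.4]
gripper_width: 0.301
```

```bash
python3 st.py s6 side "(220,60,440,320)"; python3 st.py a6 scene "(190,80,400,340)"
```

```text
29.9 [0.6053 0.0343 0.3937] [9.962e-01 8.690e-02 1.600e-03 3.000e-04] F [ 0.5  0.3 -0.4] 0.301
29.95 [0.6051 0.0343 0.3923] [9.962e-01 8.690e-02 6.000e-04 1.000e-04] F [ 0.5 -0.3 -0.8] 0.302
```

View pics/s6.png

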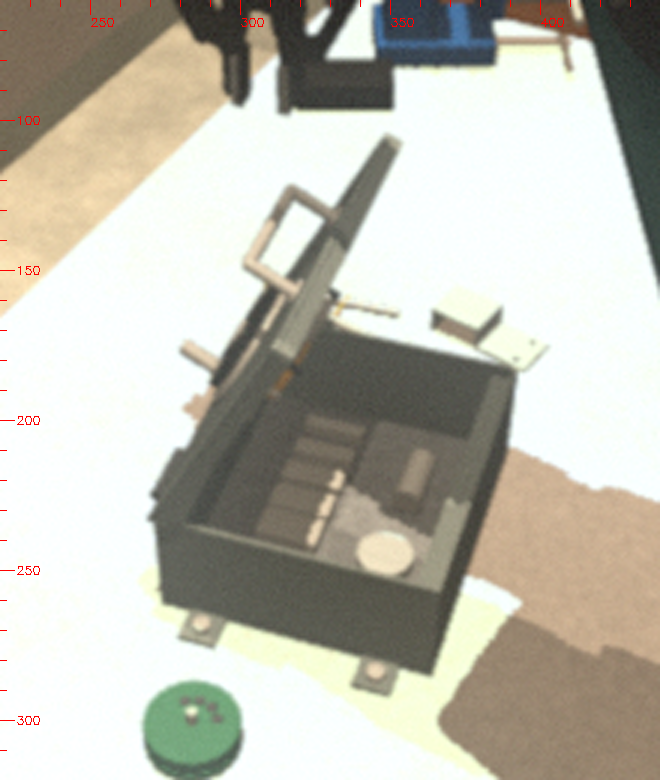

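View pics/a6.png

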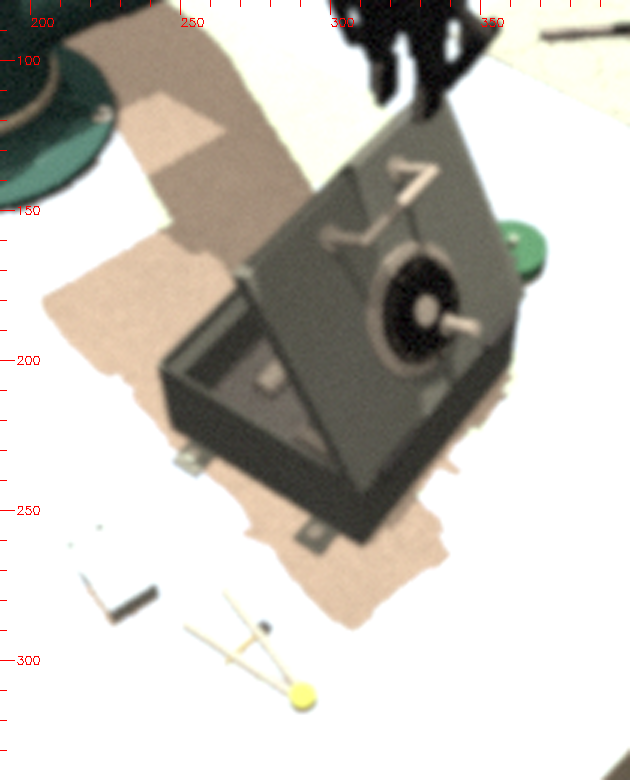

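```bash
python3 - <<'E'
from h import *
from fit2 import pose
p=np.load("box2.npy");a=load("a6.pkl");b=load("s6.pkl")
for th in (.9,1.0,1.05,1.1):
    for y in (.125,-.125):
        q=(.11-.22*np.cos(th)+.004*np.sin(th),y,.1+.22*np.sin(th)+.004*np.cos(th)); print(th,y,proj(a,pose(p,q))[0].round(1),proj(b,pose(p,q))[0].round(1))
a0,b0=load("c0.pkl")
for n,c0,c1 in(("scene",a0,a),("side",b0,b)):
    d=np.abs(c0["pixels"].astype(int)-c1["pixels"]).max(2)
    for nm,u in dict(scene=dict(pulley=(361,163),bracket=(226,271),div=(275,297)),side=dict(pulley=(284,303),bracket=(378,166))).get(n).items():
        print(n,nm,d[u[1]-12:u[1]+13,u[0]-12:u[0]+13].mean())
E
```

```text
0.9 0.125 [323.8 110. ] [329.2 188.3]
0.9 -0.125 [260.4 171.4] [363.1 117.2]
1.0 0.125 [329.9 109. ] [320.3 181.6]
1.0 -0.125 [266.2 171.3] [355.7 111.1]
1.05 0.125 [333.2 108.8] [315.6 178.4]
1.05 -0.125 [269.4 171.6] [351.7 108.3]
1.1 0.125 [336.5 108.8] [310.8 175.3]
1.1 -0.125 [272.7 172. ] [347.7 105.7]
scene pulley 22.3456
scene bracket 7.7056
scene div 7.6
side pulley 16.1008
side bracket 24.2176
```

Call:
{"name": "step_arm", "arguments": {"linear": [[0,0,0],[0,0,0],[0,0,0],[0,0,0],[0,0,0],[0,0,0]], "delta_rot": [[0,0,0],[0,0,0],[0,0,0],[0,0,0],[0,0,0],[0,0,0]], "hand": [0.7,0.7,0.7,0.7,0.7,0.7]}}

```text
time: 30.75
tcp_pos: [0.6047, 0.0343, 0.3921]
ee_rot: [0.996, 0.087, 0.0, 0.0]
wrist_force: [0.0, -0.9, -0.2]
gripper_width: 0.298
```

```bash
python3 - <<'E'
from h import *
from cell import env
b=load("s6.pkl"); c=cam(env,"side")
d=np.abs(c["pixels"].astype(int)-b["pixels"]).max(2)
print("lid region diff",d[100:200,280:360].mean(), env.observe()["wrist_force"], env.observe()["time"])
env.sign_off()
E
```

```text
lid region diff 2.064 [ 0.49111338 -0.13623718  0.13776014] 30.8
the job is handed in; nothing more can be done
```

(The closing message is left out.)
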